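Load the egg boiler and start it

TASK

Get the breakfast eggs boiling: take the lid off the egg boiler and set it down on the table beside it, then move every egg from the egg tray into the boiler, each seated upright in a cup of its own. Put the lid back fully home on its ledge, then press the red start button right down and let it come up again. Never let an egg topple, and leave the salt shaker and timer where they are.

Things in the scene. Friction and masses are not known exactly. Their poses are not given: they have to be found in the camera images.
- boiler: white egg boiler, fixed, 150 mm (x) by 240 mm (y), with a console 130 mm wide, 28 mm high in front out to x = -160 mm; origin: centre of the main part on the table; x away from the console, z up. A steel ledge 28 mm high carries the lid; inside it a raised deck 126 x 216 mm, 36 mm high, locates the lid with 3 mm of play all round.
- cup1 (a point): seat point of one of the boiler's six concave egg cups (two rows 58 mm apart along the boiler's x, three columns 72 mm apart along its y): where the lowest point of a seated egg lies. Cup rim 40 mm outside, 34 mm inside, 8.5 mm above this point and 12 mm above the deck. Axes as the boiler's.
- cup2 (a point): seat point of egg cup 2, like cup1
- cup3 (a point): seat point of egg cup 3, like cup1
- cup4 (a point): seat point of egg cup 4, like cup1
- cup5 (a point): seat point of egg cup 5, like cup1
- cup6 (a point): seat point of egg cup 6, like cup1
- lid_seat (a point): where the lid's origin lies when the lid is fully home on the boiler: centre of the ledge, 28 mm above the table; axes as the boiler's.
- start_button (a joint): travel of the red spring push button on the boiler's console, 28 mm across: 0 m up, 0.006 m fully down, about 5 N when fully down; it springs back when let go.
- start_button_top (a point): centre of the top of the red start button (moves down with it); it is pressed straight down.
- lid: clear rectangular lid, 140 mm (x) by 230 mm (y) outside, walls 4 mm, 82 mm high without its handle, 0.25 kg, open below; on the boiler at the start. Origin: centre of its underside (rim); fits either way round, long side along the boiler's y. The eggs clear its ceiling by 10 mm.
- lid_handle (a point): centre of the lid's black bar handle: bar 14 mm wide (lid x), 14 mm high, 100 mm long (lid y), 105 mm above the lid's underside; 16 mm of free space under the bar. Grip it across its 14 mm width from above.
- egg_tray: grey pulp egg tray fixed to the table, 180 mm (x) by 140 mm (y) by 10 mm, with six cup-shaped pockets (three along x 58 mm apart, two along y 72 mm apart), rims 22 mm above the table; origin: centre of its underside. An egg is best gripped along the tray's y, where neighbours are farther off.
- mat: black rubber mat fixed flat on the table, 250 mm (x) by 170 mm (y) by 3 mm: a free place for the lid, which fits with its long side along the mat's x; origin: centre of its underside.
- egg1: one of three to five brown eggs (None when absent): 57 mm tall, 44 mm wide, widest 22 mm above its underside, 60 g, weight low so it stays upright in a cup; at the start it stands in a pocket of egg_tray. Origin: its lowest point; z along the egg, upward when it stands.
- egg2: like egg1 (None when absent)
- egg3: like egg1 (None when absent)
- egg4: like egg1 (None when absent)
- egg5: like egg1 (None when absent)
- salt_shaker: salt shaker, 90 mm tall, behind the boiler; bystander, leave alone
- timer: red and white wind-up timer, 57 mm tall, behind the boiler; bystander, leave alone
Mind the look-alikes: they are no part of the job. What is shaped like the egg5 but blue, purple or yellow is not meant.

How it is judged:
On the way, in this order (a step that is already met when the one before it is completed fails the run):
1. the lid is off, clear of the boiler (horizontal distance between lid and boiler above 0.15 m and contact force between lid and the fingers below 0.1 N), for 0.2 s.
2. every egg stands seated in a cup of the boiler ((distance between egg1 and cup1 below 0.006 m or distance between egg1 and cup2 below 0.006 m or distance between egg1 and cup3 below 0.006 m or distance between egg1 and cup4 below 0.006 m or distance between egg1 and cup5 below 0.006 m or distance between egg1 and cup6 below 0.006 m) and angle between each of egg1, egg2, egg3, egg4, egg5's own z axis and vertical below 0.2 rad and linear speed of each of egg1, egg2, egg3, egg4, egg5 below 0.02 m/s and (distance between egg2 and cup1 below 0.006 m or distance between egg2 and cup2 below 0.006 m or distance between egg2 and cup3 below 0.006 m or distance between egg2 and cup4 below 0.006 m or distance between egg2 and cup5 below 0.006 m or distance between egg2 and cup6 below 0.006 m) and (distance between egg3 and cup1 below 0.006 m or distance between egg3 and cup2 below 0.006 m or distance between egg3 and cup3 below 0.006 m or distance between egg3 and cup4 below 0.006 m or distance between egg3 and cup5 below 0.006 m or distance between egg3 and cup6 below 0.006 m) and (distance between egg4 and cup1 below 0.006 m or distance between egg4 and cup2 below 0.006 m or distance between egg4 and cup3 below 0.006 m or distance between egg4 and cup4 below 0.006 m or distance between egg4 and cup5 below 0.006 m or distance between egg4 and cup6 below 0.006 m) and (distance between egg5 and cup1 below 0.006 m or distance between egg5 and cup2 below 0.006 m or distance between egg5 and cup3 below 0.006 m or distance between egg5 and cup4 below 0.006 m or distance between egg5 and cup5 below 0.006 m or distance between egg5 and cup6 below 0.006 m)), for 0.3 s.
3. the lid is fully home on the boiler over the seated eggs (all of step 2 and distance between lid and lid_seat below 0.007 m and angle between lid's own z axis and vertical below 0.04 rad and linear speed of lid below 0.02 m/s), for 0.3 s.
4. the start button is pressed right down with the lid on (distance between lid and lid_seat below 0.007 m and angle between lid's own z axis and vertical below 0.04 rad and linear speed of lid below 0.02 m/s and value of joint start_button above 0.005 m), for 0.05 s.
5. the start button is up again (value of joint start_button below 0.001 m), for 0.2 s.
At the end, for the whole second after the job is handed in: every egg present stands in a boiler cup with its lowest point within 6 mm of the cup's seat point and tilted less than 0.2 rad, at rest; the lid lies home on the ledge (origin within 7 mm of lid_seat, tilt under 0.04 rad, at rest); the button is up (under 1 mm) (all of step 3 and value of joint start_button below 0.001 m); the robot touches nothing.
It fails at once if an egg is toppled (angle between any of egg1, egg2, egg3, egg4, egg5's own z axis and vertical above 1 rad).
It fails at once if the salt shaker or timer is shifted more than 3 cm (distance of any of salt_shaker, timer from where it was at the start of the episode above 0.03 m).
Of egg1, egg2, egg3, egg4, egg5 only 3 to 5 are there at a start; the rules pass over those that are not, and their reading is None.
At some moment in a run one of lid may be knocked a few centimetres aside while the robot is not near it.
It also fails if it takes over 210 s, if anything falls off the work surface, if the arm or the gripper's body presses on something with over 40 N, if the wrist force passes 120 N, or if a joint passes its speed limit or range.

ROBOT

A 6-joint arm with a two-finger parallel gripper is mounted at the origin on a cart in front of the work surface, level with it; the furniture and walls round the work are solid. World frame = base frame: x ahead of the robot, y to its left, z up, the work surface at z = 0. Lengths are in m, angles in rad, forces in N, time in s.
With the tool pointing down it reaches from about 0.225 to 0.725 m from the base axis. Payload 3.1 kg.
Tool frame: the origin (TCP) lies at the very end of the fingers, on their centre line; the grasp point (between the pads) lies 19 mm behind it; z points along the fingers, y is the line along which they close (so a half turn about z gives the same grasp; the last joint's range is limited). The gripper opens to 85 mm and grips with 20 to 120 N. Pads are 22 mm wide; open, the fingers measure 114 mm over their backs; the gripper's body (76 mm by 85 mm) begins 54 mm behind the grasp point. The pads swing forward as they close: fully open they stand 13 mm farther back than shut.
Start: joints at [0.996, 0.048, 0.099, 1.622, 0, 1.443], TCP at [0.227, 0.473, 0.231] pointing down, gripper open.
Joint ranges: [-2.91, 2.91], [-0.99, 1.94], [-1.21, 1.42], [-2.12, 2.29], [-1.49, 1.47], [-3.14, 3.14]. Speed limits (rad/s): [2.79, 2.79, 3.14, 3.14, 3.14, 3.14].

INTERFACE

Orientations are given as a rotation vector (axis times angle).
In Python, from plant import robot gives the robot as it stands.
- The arm moves only by the tool carry_out, never from a script. Its argument "targets" is a list that holds one entry, the list of rows, each a list of 7 numbers: the gripper command: -1 is fully open, 1 is shut, values between are in proportion, then the shift along the tool's x, y, z in cm, then the turn, a rotation vector about the tool's x, y, z in rad. A call has 1 to 10 rows; each row is the pose to reach, as a shift and turn from the pose commanded when the call began, along the tool's axes at that moment; what a row does not reach only later rows make up. A row lasts 1/10 s, in which the tool goes at most 50 mm and 8.59 degrees, less where a joint would pass 70% of its speed; a pose out of reach is approached as far as the arm can. A call with a gripper value outside its range is refused whole. The fingers move at their own pace and stop on an object; "force" is the grip in N (left out, the last holds). Time passes only in rows, so rows that repeat a pose let the fingers close. It gives the time, the measured TCP pose, the force, the opening and the grip force at its end, in the units of the state.
- robot.get_obs(): the state, without advancing time (a new reading comes with each control period).
- robot.camera(name): name is "scene" or "top" or "wrist"; returns a dict with "frame" (384x512x3 uint8, red, green, blue), "intrinsics" (3x3 intrinsics, pixels), "position" and "attitude" of the camera in the world. Camera axes: x right, y up, looking along -z (the intrinsics and any distortion apply to the point x, -y, -z); pixel columns grow to the right and rows downward; lengths in m; the calibration is good to about 2 mm. A picture is of the moment at which its call begins. There is no depth.
- robot.hand_in(): hands the job in; it is judged then, once.
The state is a dict: "clock": time; "joint_pos": joint angles; "joint_velocities": joint speeds; "tau": joint torques, N m; "tool_pos": TCP position; "tool_rot": TCP orientation; "contact_force": force on the tool from outside, world axes, zero at the start; "wrist_torque": the same for the moment, N m; "grip_width": finger opening in m; "gripper_force": force on a finger pad.
Only numpy, scipy, OpenCV 4.12 (cv2) and the standard library are available. Lean on these libraries where they do the work, as an engineer would, in place of code of your own. Each camera call takes 0.05 s, during which the arm holds its last target. There are 200 camera calls.

## Working session

There is one attempt and no reset: what is moved stays moved. The work goes in short steps, Python scripts to look and compute and a tool call to move; the robot and the scene stay as the last step left them, time stands still between calls to the robot, and variables do not carry over. Pictures are saved under pics/ and viewed, at most 14 in all, crops included, and the job is handed in when it is done.

Besides the shell and the picture viewer there is one more tool, called after "Call:" as name(argument=value, ...), one argument or row to a line, values as JSON. carry_out: Moves the arm, as the interface text tells. Its arguments: {"type":"object","properties":{"targets":{"type":"array"},"force":{"type":"number"}},"required":["targets"]}

```bash
mkdir -p pics; ls; cat > h.py <<'E'
import numpy as np, cv2
from scipy.spatial.transform import Rotation as R
from plant import robot
def rot(a):
    a=np.array(a,float)
    return a if a.shape==(3,3) else (R.from_rotvec(a).as_matrix() if a.size==3 else R.from_quat(a).as_matrix())
def cam(n,save=None):
    c=robot.camera(n)
    if save: cv2.imwrite('pics/'+save,cv2.cvtColor(c['frame'],cv2.COLOR_RGB2BGR))
    return c
def ray(c,u,v):
    K=np.array(c['intrinsics']);d=np.linalg.inv(K)@[u,v,1]
    return np.array(c['position']),rot(c['attitude'])@(d*[1,-1,-1])
def onz(c,u,v,z):
    p,d=ray(c,u,v);return p+d*(z-p[2])/d[2]
def proj(c,P):
    q=rot(c['attitude']).T@(np.array(P)-c['position']);q=np.array(c['intrinsics'])@(q*[1,-1,-1]);return q[:2]/q[2]
E
python3 - <<'E'
from h import *
a=cam('top','top0.png');b=cam('scene','scene0.png')
for c in(a,b):print({k:c[k] for k in c if k!='frame'})
print(robot.get_obs())
i=np.hstack([a['frame'],b['frame']]);
E
```

```text
pics
{'intrinsics': array([[417.83749249,   0.        , 253.04218313],
       [  0.        , 417.83749249, 194.32016922],
       [  0.        ,   0.        ,   1.        ]]), 'position': array([0.40944966, 0.03611586, 1.38778288]), 'attitude': array([ 0.12346796, -0.11091157, -1.55277223])}
{'intrinsics': array([[379.31830068,   0.        , 250.38604988],
       [  0.        , 379.31830068, 190.67465908],
       [  0.        ,   0.        ,   1.        ]]), 'position': array([0.22336702, 0.7052229 , 0.75213976]), 'attitude': array([ 0.27567612, -1.09291956, -2.39062253])}
{'clock': 0.1, 'joint_pos': array([ 9.96159224e-01,  4.86637765e-02,  9.77599950e-02,  1.62203233e+00,
       -1.86181666e-05,  1.44298068e+00]), 'joint_velocities': array([ 0.00251287, -0.00105379,  0.0042513 ,  0.00067615, -0.00098626,
        0.00151944]), 'tau': array([ 2.01346738e-03, -3.39851475e+01,  3.20935500e+01,  1.58472348e-02,
       -9.67502592e-05,  2.29743158e-06]), 'tool_pos': array([0.2265687 , 0.4729701 , 0.23024371]), 'tool_rot': array([-0.69588181, -3.06281368,  0.00316531]), 'contact_force': array([-0.12563824, -0.99554607,  0.36447779]), 'wrist_torque': array([-0.0230781 , -0.00655863,  0.04637123]), 'gripper_force': 0.0, 'grip_width': 0.08536944673029832}
```

View pics/top0.png

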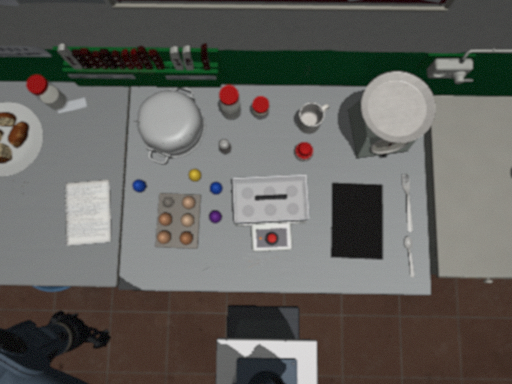

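View pics/scene0.png

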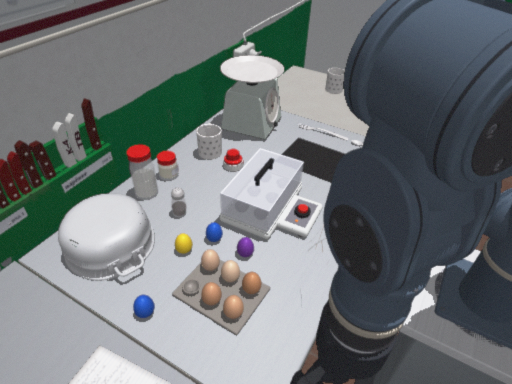

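The top view shows the boiler at about (270,205) with its button at (272,238), the mat at (357,220) and the tray at (178,220). The tray holds five brown eggs and its top-left pocket is empty. The blue, purple and yellow eggs are decoys.

```bash
cat > m.py <<'E'
from h import *
a=cam('top');im=a['frame'];hsv=cv2.cvtColor(im,cv2.COLOR_RGB2HSV)
H,S,V=[hsv[...,i].astype(int) for i in range(3)]
def blobs(m,box,amin):
    x0,y0,x1,y1=box;mm=np.zeros_like(m,np.uint8);mm[y0:y1,x0:x1]=m[y0:y1,x0:x1]
    cs,_=cv2.findContours(mm,cv2.RETR_EXTERNAL,cv2.CHAIN_APPROX_NONE)
    return [c for c in cs if cv2.contourArea(c)>=amin]
def rect(c,z):
    # world rectangle
    P=np.array([onz(a,*p,z)[:2] for p in c[:,0].astype(float)],np.float32)
    return cv2.minAreaRect(P*1000)
for n,m,box,z,am in [('handle',V<60,(235,185,305,210),.105,20),('mat',V<50,(325,175,390,265),.003,500),
  ('button',(S>150)&((H<8)|(H>172))&(V>80),(260,230,285,248),.034,10),
  ('boiler',(V>150),(228,170,312,255),.05,500),
  ('eggs',(S>70)&(H>3)&(H<20)&(V>90),(150,188,205,255),.022,20)]:
    for c in blobs(m,box,am): print(n,cv2.boundingRect(c),[np.round(x,1) for x in rect(c,z)])
cv2.imwrite('pics/top0c.png',cv2.cvtColor(cv2.resize(im[165:265,150:310],(800,500),interpolation=cv2.INTER_CUBIC),cv2.COLOR_RGB2BGR))
E
python3 m.py
```

```text
handle (256, 195, 30, 4) [array([596.4,  -6.4]), array([ 7.3, 90.3]), np.float64(3.5)]
mat (332, 184, 50, 75) [array([ 536.5, -295.6]), array([161.6, 243.2]), np.float64(88.3)]
button (268, 234, 9, 9) [array([471.8, -14.7]), array([25.7, 25.8]), np.float64(0.9)]
boiler (243, 222, 56, 30) [array([476. ,  -9.6]), array([ 92.1, 176.2]), np.float64(0.9)]
boiler (233, 174, 78, 48) [array([601.4,  -9.7]), array([148.3, 243.5]), np.float64(3.5)]
eggs (180, 233, 13, 12) [array([466.7, 264.8]), array([35.9, 39.1]), np.float64(2.4)]
eggs (157, 231, 13, 13) [array([469.4, 339.2]), array([39.8, 36.3]), np.float64(46.8)]
eggs (182, 214, 11, 12) [array([528.5, 264. ]), array([36.4, 32.8]), np.float64(2.1)]
eggs (159, 213, 12, 13) [array([529.2, 337.9]), array([39.7, 36.2]), np.float64(2.6)]
eggs (183, 197, 12, 12) [array([584.8, 261.3]), array([36.6, 36.6]), np.float64(0.8)]
```

View pics/top0c.png

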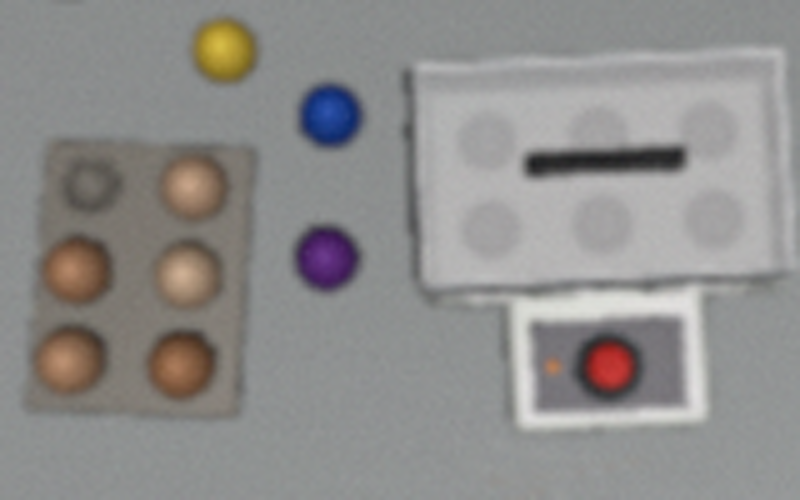

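Five eggs are in the tray. The empty pocket is at crop (90,185), and the handle runs from crop (527,165) to (685,158).

```bash
cat >> h.py <<'E'
def go(*wps):
    """waypoints (x,y,z,yaw_of_tool_y deg): shifts in start tool frame [cm], turn"""
    o=robot.get_obs();Rt=rot(o['tool_rot']);p=o['tool_pos']
    print('t',round(o['clock'],1),'tcp',np.round(p*1000,1),'yawy',round(np.degrees(np.arctan2(Rt[1,1],Rt[0,1])),2),'zdir',np.round(Rt[:,2],3),'j6',round(o['joint_pos'][5],2),'w',round(o['grip_width']*1000,1),'F',np.round(o['contact_force'],1),round(o['gripper_force'],1))
    for x,y,z,yaw in wps:
        a=np.radians(yaw);ty=np.array([np.cos(a),np.sin(a),0]);tz=np.array([0,0,-1.]);T=np.column_stack([np.cross(ty,tz),ty,tz])
        print('  shift',np.round(Rt.T@(np.array([x,y,z])-p)*100,2),'turn',np.round(R.from_matrix(Rt.T@T).as_rotvec(),3))
E
python3 -c "
from h import *
go((.592,-.005,.24,3.6))"
```

```text
t 0.1 tcp [226.6 473.1 230.4] yawy 64.4 zdir [-0.001 -0.002 -1.   ] j6 1.44 w 85.6 F [-0.3  0.3  1.3] 0.0
  shift [-53.61 -27.33  -0.93] turn [-2.000e-03  1.000e-03  1.061e+00]
```

Call:
carry_out(
  targets=[
    [[-1, -53.6, -27.3, -0.9, 0, 0, 1.061], [-1, -53.6, -27.3, -0.9, 0, 0, 1.061], [-1, -53.6, -27.3, -0.9, 0, 0, 1.061], [-1, -53.6, -27.3, -0.9, 0, 0, 1.061], [-1, -53.6, -27.3, -0.9, 0, 0, 1.061], [-1, -53.6, -27.3, -0.9, 0, 0, 1.061], [-1, -53.6, -27.3, -0.9, 0, 0, 1.061], [-1, -53.6, -27.3, -0.9, 0, 0, 1.061], [-1, -53.6, -27.3, -0.9, 0, 0, 1.061], [-1, -53.6, -27.3, -0.9, 0, 0, 1.061]],
  ],
)

```text
clock: 1.15
tool_pos: [0.5313, 0.0745, 0.2385]
tool_rot: [-2.15, -2.29, 0.0]
contact_force: [0.9, 0.2, -0.6]
grip_width: 0.0856
gripper_force: 0.0
```

```bash
python3 -c "
from h import *
go((.592,-.005,.24,3.6))"
```

```text
t 1.1 tcp [531.3  74.5 238.5] yawy 3.59 zdir [-0.  0. -1.] j6 1.52 w 85.6 F [ 0.9  0.2 -0.6] 0.0
  shift [-8.31  5.56 -0.15] turn [-0. -0. -0.]
```

Call:
carry_out(
  targets=[
    [[-1, -8.3, 5.6, 0, 0, 0, 0], [-1, -8.3, 5.6, 0, 0, 0, 0], [-1, -8.3, 5.6, 0, 0, 0, 0], [-1, -8.3, 5.6, 0, 0, 0, 0]],
  ],
)

```text
clock: 1.55
tool_pos: [0.5916, -0.004, 0.2372]
tool_rot: [-2.151, -2.286, 0.002]
contact_force: [0.1, -0.1, -0.4]
grip_width: 0.0854
gripper_force: 0.0
```

```bash
python3 -c "
from h import *
go((.592,-.005,.24,3.6));w=cam('wrist','w1.png');a=cam('top')
print(w['position'],rot(w['attitude']),w['intrinsics']);print('handle pred',proj(w,(.592,-.005,.14)),proj(w,(.4718,-.0147,.034)))"
```

```text
t 1.6 tcp [591.6  -4.  237.2] yawy 3.47 zdir [-0.003  0.001 -1.   ] j6 1.39 w 85.4 F [ 0.1 -0.1 -0.4] 0.0
  shift [-0.1   0.03 -0.28] turn [-0.003 -0.001 -0.002]
[0.58804516 0.06416436 0.38078349] [[ 0.99814444 -0.0593305  -0.01369585]
 [ 0.06082012  0.9606086   0.27116791]
 [-0.00293217 -0.27149772  0.96243462]] [[284.14330879   0.         255.42329251]
 [  0.         284.14330879 196.16253218]
 [  0.           0.           1.        ]]
handle pred [255.93015477 197.63951871] [159.13425261 175.8372742 ]
```

View pics/w1.png

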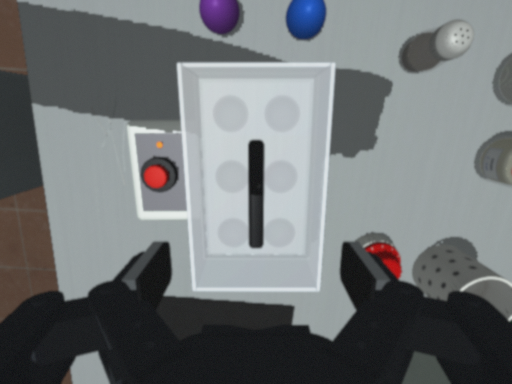

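The wrist view looks straight at the lid. The handle runs from (256,141) to (256,247) and the button is at (156,177), both close to where I predicted them.

```bash
cat > lid.py <<'E'
from h import *
import sys
def handle(w,z,box=None):
    g=w['frame'].max(2);m=(g<70).astype(np.uint8)
    if box: k=np.zeros_like(m);k[box[1]:box[3],box[0]:box[2]]=1;m*=k
    best=None
    cs,_=cv2.findContours(m,cv2.RETR_EXTERNAL,cv2.CHAIN_APPROX_NONE)
    for c in cs:
        P=np.array([onz(w,*p,z)[:2] for p in c[:,0].astype(float)],np.float32)*1000
        (cx,cy),(a,b),an=cv2.minAreaRect(P)
        if 75<max(a,b)<125 and 6<min(a,b)<24: print('handle',round(cx,1),round(cy,1),'size',round(a,1),round(b,1),'ang',round(an,2))
E
python3 -c "
from lid import *
go();w=cam('wrist');handle(w,.14)
f=w['frame'].astype(int);m=(f[...,0]>150)&(f[...,1]<80);m[:,:100]=0;m[:,220:]=0
v,u=np.nonzero(m);print('button',len(u),(u.min()+u.max())/2,(v.min()+v.max())/2,onz(w,(u.min()+u.max())/2,(v.min()+v.max())/2,.036))
"
```

```text
t 1.6 tcp [591.1  -2.3 238.7] yawy 3.64 zdir [-0.001  0.001 -1.   ] j6 1.39 w 85.4 F [-1.2 -0.3  0.9] 0.0
handle 592.0 -3.7 size 11.1 95.8 ang 3.36
button 369 155.5 177.5 [ 0.46745452 -0.01553488  0.036     ]
```

Call:
carry_out(
  targets=[
    [[-1, 0.1, 0.1, 4, 0, 0, 0], [-1, 0.1, 0.1, 8, 0, 0, 0], [-1, 0.1, 0.1, 12, 0, 0, 0], [-1, 0.1, 0.1, 12, 0, 0, 0], [1, 0.1, 0.1, 12, 0, 0, 0], [1, 0.1, 0.1, 12, 0, 0, 0], [1, 0.1, 0.1, 12, 0, 0, 0], [1, 0.1, 0.1, 12, 0, 0, 0], [1, 0.1, 0.1, 12, 0, 0, 0], [1, 0.1, 0.1, 12, 0, 0, 0]],
  ],
  force=60,
)

```text
clock: 2.7
tool_pos: [0.5939, -0.0021, 0.1209]
tool_rot: [2.149, 2.288, 0.003]
contact_force: [0.4, -0.9, 5.3]
grip_width: 0.0127
gripper_force: 61.4
```

```bash
python3 -c "
from h import *
go((.592,-.004,.27,3.5),(.5365,-.295,.27,88.3),(.5365,-.295,.097,88.3))"
```

```text
t 2.7 tcp [593.9  -2.1 120.9] yawy 3.6 zdir [ 0.004 -0.    -1.   ] j6 1.39 w 12.7 F [ 0.4 -0.9  5.3] 61.4
  shift [ -0.18  -0.15 -14.91] turn [0.004 0.001 0.002]
  shift [-28.88  -7.52 -14.92] turn [ 0.002  0.003 -1.478]
  shift [-28.87  -7.58   2.38] turn [ 0.002  0.003 -1.478]
```

Call:
carry_out(
  targets=[
    [[1, 0, 0, -3, 0, 0, 0], [1, 0, 0, -7, 0, 0, 0], [1, 0, 0, -11, 0, 0, 0], [1, 0, 0, -15, 0, 0, 0], [1, -14, -3.5, -15, 0, 0, -1.478], [1, -28.9, -7.5, -15, 0, 0, -1.478], [1, -28.9, -7.5, -15, 0, 0, -1.478], [1, -28.9, -7.5, -15, 0, 0, -1.478], [1, -28.9, -7.5, -15, 0, 0, -1.478], [1, -28.9, -7.5, -15, 0, 0, -1.478]],
  ],
)

```text
clock: 3.7
tool_pos: [0.5384, -0.2809, 0.2678]
tool_rot: [-1.009, -2.974, -0.001]
contact_force: [0.7, 0.7, -0.8]
grip_width: 0.0125
gripper_force: 60.4
```

```bash
python3 -c "
from h import *
go((.5365,-.295,.27,88.3),(.5365,-.295,.098,88.3))"
```

```text
t 3.7 tcp [ 538.4 -280.9  267.8] yawy 52.51 zdir [-0.001  0.001 -1.   ] j6 0.06 w 12.5 F [ 0.7  0.7 -0.8] 60.4
  shift [-0.71 -1.23 -0.22] turn [ 0.001 -0.002 -0.625]
  shift [-0.74 -1.24 16.98] turn [ 0.001 -0.002 -0.625]
```

Call:
carry_out(
  targets=[
    [[1, -0.7, -1.2, 0, 0, 0, -0.625], [1, -0.7, -1.2, 0, 0, 0, -0.625], [1, -0.7, -1.2, 0, 0, 0, -0.625], [1, -0.7, -1.2, 0, 0, 0, -0.625], [1, -0.7, -1.2, 4, 0, 0, -0.625], [1, -0.7, -1.2, 8, 0, 0, -0.625], [1, -0.7, -1.2, 12, 0, 0, -0.625], [1, -0.7, -1.2, 15, 0, 0, -0.625], [1, -0.7, -1.2, 16, 0, 0, -0.625], [1, -0.7, -1.2, 16, 0, 0, -0.625]],
  ],
)

```text
clock: 4.7
tool_pos: [0.5356, -0.2919, 0.1059]
tool_rot: [-0.056, -3.136, -0.005]
contact_force: [-0.7, 0.2, -1.8]
grip_width: 0.0126
gripper_force: 60.3
```

```bash
python3 -c "
from h import *
go((.5365,-.295,.098,88.3));cam('scene','s2.png')"
```

```text
t 4.7 tcp [ 535.6 -291.9  105.9] yawy 87.97 zdir [-0.005  0.003 -1.   ] j6 -0.57 w 12.6 F [-0.7  0.2 -1.8] 60.3
  shift [-0.1  -0.3   0.79] turn [ 0.003 -0.005 -0.006]
```

View pics/s2.png

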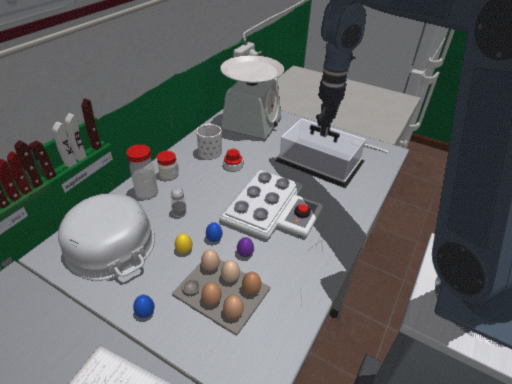

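The scene view shows the lid held over the mat at about (322,148) and six open cups around (268,198). I'll lower it until it touches, then release.

Call:
carry_out(
  targets=[
    [[1, 0, -0.3, 0.4, 0, 0, 0], [1, 0, -0.3, 0.8, 0, 0, 0], [1, 0, -0.3, 1.0, 0, 0, 0], [1, 0, -0.3, 1.0, 0, 0, 0]],
  ],
)

```text
clock: 5.15
tool_pos: [0.5374, -0.2962, 0.0992]
tool_rot: [0.056, 3.141, -0.0]
contact_force: [-0.5, 0.1, -1.8]
grip_width: 0.0125
gripper_force: 60.4
```

```bash
python3 -c "
from h import *
go((.5365,-.295,.096,88.3))"
```

```text
t 5.2 tcp [ 537.4 -296.2   99.2] yawy 87.97 zdir [ 0.001 -0.    -1.   ] j6 -0.58 w 12.5 F [-0.5  0.1 -1.8] 60.4
  shift [0.1  0.12 0.32] turn [-0.     0.001 -0.006]
```

Call:
carry_out(
  targets=[
    [[1, 0, 0, 0.2, 0, 0, 0], [1, 0, 0, 0.4, 0, 0, 0], [1, 0, 0, 0.4, 0, 0, 0]],
  ],
)

```text
clock: 5.45
tool_pos: [0.5375, -0.2963, 0.0959]
tool_rot: [0.055, 3.14, -0.002]
contact_force: [-1.5, -0.3, 2.6]
grip_width: 0.0125
gripper_force: 60.9
```

```bash
python3 -c "
from h import *
go()"
```

```text
t 5.5 tcp [ 537.5 -296.3   95.9] yawy 87.98 zdir [ 0.001 -0.001 -1.   ] j6 -0.58 w 12.5 F [-1.5 -0.3  2.6] 60.9
```

Call:
carry_out(
  targets=[
    [[-1, 0, 0, 0.4, 0, 0, 0], [-1, 0, 0, 0.4, 0, 0, 0], [-1, 0, 0, 0.4, 0, 0, 0], [-1, 0, 0, 0.4, 0, 0, 0], [-1, 0, 0, -2, 0, 0, 0], [-1, 0, 0, -6, 0, 0, 0], [-1, 0, 0, -11, 0, 0, 0], [-1, 0, 0, -16, 0, 0, 0], [-1, 0, 0, -16, 0, 0, 0]],
  ],
)

```text
clock: 6.35
tool_pos: [0.5402, -0.2981, 0.2651]
tool_rot: [0.055, 3.127, -0.015]
contact_force: [-0.0, -0.7, 0.2]
grip_width: 0.0851
gripper_force: 0.0
```

```bash
python3 -c "
from lid import *
go((.592,-.004,.25,93.6));handle(cam('wrist'),.115);handle(cam('top'),.115,(325,150,400,280))"
```

```text
t 6.3 tcp [ 540.2 -298.1  265.1] yawy 87.98 zdir [ 0.014 -0.01  -1.   ] j6 -0.58 w 85.1 F [-0.  -0.7  0.2] 0.0
  shift [-4.12 29.59  1.29] turn [-0.01   0.014 -0.098]
handle 538.9 -297.0 size 11.3 95.2 ang 87.85
```

Call:
carry_out(
  targets=[
    [[-0.4, -4.1, 29.6, 1.3, -0.01, 0.014, -0.098], [-0.4, -4.1, 29.6, 1.3, -0.01, 0.014, -0.098], [-0.4, -4.1, 29.6, 1.3, -0.01, 0.014, -0.098], [-0.4, -4.1, 29.6, 1.3, -0.01, 0.014, -0.098], [-0.4, -4.1, 29.6, 1.3, -0.01, 0.014, -0.098], [-0.4, -4.1, 29.6, 1.3, -0.01, 0.014, -0.098], [-0.4, -4.1, 29.6, 1.3, -0.01, 0.014, -0.098], [-0.4, -4.1, 29.6, 1.3, -0.01, 0.014, -0.098], [-0.4, -4.1, 29.6, 1.3, -0.01, 0.014, -0.098]],
  ],
)

```text
clock: 7.35
tool_pos: [0.588, -0.0024, 0.2403]
tool_rot: [0.097, -3.124, -0.016]
contact_force: [-0.3, -0.3, -0.3]
grip_width: 0.0598
gripper_force: 0.0
```

```bash
python3 -c "
from h import *
go((.52,.30,.25,90));w=cam('wrist','w3.png');T=cam('top','top3.png')
cv2.imwrite('pics/top3c.png',cv2.resize(cv2.imread('pics/top3.png')[165:265,150:310],(800,500),interpolation=cv2.INTER_CUBIC))
np.savez('w3.npz',**w)
a=np.radians(3.5);
for dx in(-.029,.029):
  for dy in(-.072,0,.072): 
    P=(.592+dx*np.cos(a)-dy*np.sin(a),-.004+dx*np.sin(a)+dy*np.cos(a),.048);print(np.round(P,3),proj(w,P))"
```

```text
t 7.3 tcp [588.   -2.4 240.3] yawy 93.55 zdir [-0.017  0.01  -1.   ] j6 -0.18 w 59.8 F [-0.3 -0.3 -0.3] 0.0
  shift [ 4.93 30.61 -0.57] turn [ 0.01  -0.016  0.062]
[ 0.567 -0.078  0.048] [191.818807   156.94965972]
[ 0.563 -0.006  0.048] [252.79409913 156.95419938]
[0.559 0.066 0.048] [313.53312333 156.95872146]
[ 0.625 -0.074  0.048] [194.45374193 204.08625355]
[ 0.621 -0.002  0.048] [252.84976093 204.00296463]
[0.617 0.07  0.048] [311.02904175 203.91998484]
```

View pics/w3.png

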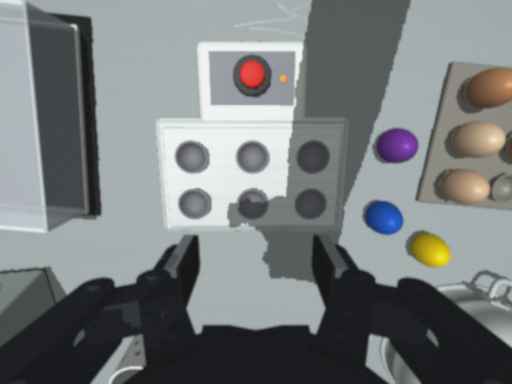

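The wrist view shows the six cups at (192,157), (252,157), (313,157), (195,204), (252,204) and (311,204). They match the predictions, so the boiler centre is (0.592, -0.004) with yaw 3.5°. Next is the tray.

Call:
carry_out(
  targets=[
    [[-0.4, 4.9, 30.6, -0.6, 0.01, -0.016, 0.062], [-0.4, 4.9, 30.6, -0.6, 0.01, -0.016, 0.062], [-0.4, 4.9, 30.6, -0.6, 0.01, -0.016, 0.062], [-0.4, 4.9, 30.6, -0.6, 0.01, -0.016, 0.062], [-0.4, 4.9, 30.6, -0.6, 0.01, -0.016, 0.062], [-0.4, 4.9, 30.6, -0.6, 0.01, -0.016, 0.062], [-0.4, 4.9, 30.6, -0.6, 0.01, -0.016, 0.062], [-0.4, 4.9, 30.6, -0.6, 0.01, -0.016, 0.062], [-0.4, 4.9, 30.6, -0.6, 0.01, -0.016, 0.062], [-0.4, 4.9, 30.6, -0.6, 0.01, -0.016, 0.062]],
  ],
)

```text
clock: 8.45
tool_pos: [0.5216, 0.2984, 0.2517]
tool_rot: [0.004, 3.139, -0.001]
contact_force: [0.4, 0.1, -0.7]
grip_width: 0.0597
gripper_force: 0.0
```

```bash
cat > tray.py <<'E'
from h import *
def eggs(c,z,amin,show=True):
    hsv=cv2.cvtColor(c['frame'],cv2.COLOR_RGB2HSV);H,S,V=[hsv[...,i].astype(int) for i in range(3)]
    m=((S>70)&(H>3)&(H<20)&(V>60)).astype(np.uint8);out=[]
    cs,_=cv2.findContours(m,cv2.RETR_EXTERNAL,cv2.CHAIN_APPROX_NONE)
    for k in cs:
        if amin<cv2.contourArea(k)<amin*12:
            x,y,w,h=cv2.boundingRect(k);u=cv2.minEnclosingCircle(k)[0]
            e=cv2.fitEllipse(k);print('egg px',np.round(e[0],1),np.round(e[1],1),'world',np.round(onz(c,*e[0],z)[:2]*1000,1));out.append(e[0])
    return out
E
python3 -c "
from tray import *
go();w=cam('wrist','w4.png');eggs(w,.042,300);t=cam('top');print('top');eggs(t,.042,60)"
```

```text
t 8.4 tcp [521.6 298.4 251.7] yawy 89.86 zdir [ 0.002 -0.    -1.   ] j6 0.41 w 59.7 F [ 0.4  0.1 -0.7] 0.0
egg px [226.8 218.5] [29.4 31.4] world [583.7 259.7]
egg px [224.6 176.3] [23.  27.5] world [526.9 258.5]
egg px [283.7 177.1] [32.7 33.7] world [528.  333.5]
egg px [286.1 130.3] [33.9 34.9] world [470.1 335. ]
egg px [227.4 128.4] [33.8 35.2] world [467.8 263.9]
top
egg px [185.6 237.8] [12.1 13.2] world [467.7 262.7]
egg px [163.6 236.7] [12.3 12.8] world [470.3 333.7]
egg px [186.7 219.7] [10.8 11.6] world [526.1 261.6]
egg px [188.2 202.1] [11.3 11.4] world [583.4 259. ]
egg px [ 16.6 133.2] [13.6 26.6] world [807.5 842.5]
```

View pics/w4.png

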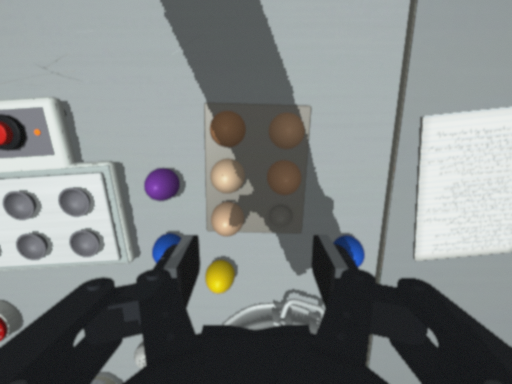

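The wrist view shows the tray's eggs at (227,129), (286,130), (225,176), (284,177) and (227,218). They fit the 58 x 72 mm grid at yaw -1.9°, centred on (527.5, 297).

```bash
cat >> h.py <<'E'
EG=dict(C=(.5843,.2591),B=(.5263,.261),Bl=(.5287,.333),A=(.4683,.2629),Al=(.4707,.3349))
CU=dict(F0=(.567,-.078),F1=(.563,-.006),F2=(.559,.066),B0=(.625,-.074),B1=(.621,-.002),B2=(.617,.070))
def E(k,*zs): go(*[(*EG[k],z,88.1) for z in zs])
def C(k,*zs): go(*[(*CU[k],z,93.5) for z in zs])
E
python3 -c "
from h import *
E('C',.12,.014)"
```

```text
t 8.6 tcp [521.5 298.7 251.7] yawy 89.87 zdir [ 0.002  0.    -1.   ] j6 0.41 w 60.1 F [-0.2 -1.3 -0.8] 0.0
  shift [-6.26 -3.95 13.19] turn [0.    0.002 0.031]
  shift [-6.24 -3.95 23.79] turn [0.    0.002 0.031]
```

Call:
carry_out(
  targets=[
    [[-0.32, -6.3, -3.9, 3, 0, 0.002, 0.031], [-0.32, -6.3, -3.9, 7, 0, 0.002, 0.031], [-0.32, -6.3, -3.9, 11, 0, 0.002, 0.031], [-0.32, -6.3, -3.9, 14, 0, 0.002, 0.031], [-0.32, -6.3, -3.9, 14, 0, 0.002, 0.031], [-0.32, -6.3, -3.9, 14, 0, 0.002, 0.031]],
  ],
  force=25,
)

```text
clock: 9.15
tool_pos: [0.5839, 0.2607, 0.1119]
tool_rot: [-0.05, -3.14, 0.0]
contact_force: [-0.1, 0.7, 0.1]
grip_width: 0.0567
gripper_force: 0.0
```

```bash
python3 -c "
from h import *
E('C',.014);w=cam('wrist','w5.png')"
```

```text
t 9.2 tcp [583.9 260.7 111.9] yawy 88.19 zdir [-0.001 -0.    -1.   ] j6 0.35 w 56.7 F [-0.1  0.7  0.1] 0.0
  shift [-0.05 -0.16  9.79] turn [-0.    -0.001  0.002]
```

View pics/w5.png

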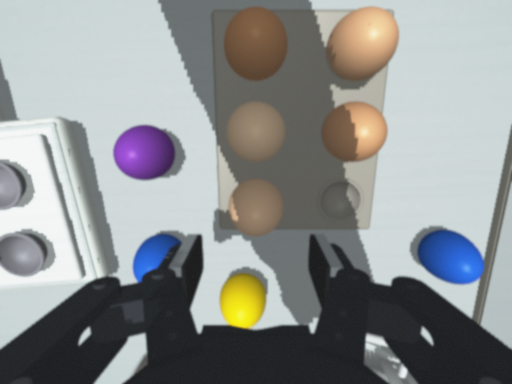

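The egg at (257,207) lies between the fingers, whose mid column is 255. I'll descend and grip.

Call:
carry_out(
  targets=[
    [[-0.32, 0, -0.1, 4, 0, 0, 0], [-0.32, 0, -0.1, 7.5, 0, 0, 0], [-0.32, 0, -0.1, 9.7, 0, 0, 0], [-0.32, 0, -0.1, 9.7, 0, 0, 0], [-0.32, 0, -0.1, 9.7, 0, 0, 0], [1, 0, -0.1, 9.7, 0, 0, 0], [1, 0, -0.1, 9.7, 0, 0, 0], [1, 0, -0.1, 9.7, 0, 0, 0], [1, 0, -0.1, 9.7, 0, 0, 0], [1, 0, -0.1, 9.7, 0, 0, 0]],
  ],
)

```text
clock: 10.2
tool_pos: [0.5868, 0.2606, 0.0191]
tool_rot: [0.048, 3.134, 0.001]
contact_force: [-0.8, -2.9, 6.8]
grip_width: 0.0423
gripper_force: 25.2
```

```bash
python3 -c "
from h import *
E('C',.16);C('B0',.16,.05,.04)"
```

```text
t 10.2 tcp [586.8 260.6  19.1] yawy 88.23 zdir [ 0.007  0.001 -1.   ] j6 0.35 w 42.3 F [-0.8 -2.9  6.8] 25.2
  shift [  0.15  -0.15 -14.09] turn [0.001 0.007 0.002]
t 10.2 tcp [586.8 260.6  19.1] yawy 88.23 zdir [ 0.007  0.001 -1.   ] j6 0.35 w 42.3 F [-0.8 -2.9  6.8] 25.2
  shift [ -4.94 -33.31 -14.08] turn [ 0.     0.007 -0.092]
  shift [ -4.87 -33.32  -3.08] turn [ 0.     0.007 -0.092]
  shift [ -4.86 -33.32  -2.08] turn [ 0.     0.007 -0.092]
```

Call:
carry_out(
  targets=[
    [[1, 0, 0, -2, 0, 0, 0], [1, 0, 0, -6, 0, 0, 0], [1, 0, 0, -10, 0, 0, 0], [1, 0, 0, -14, 0, 0, 0], [1, -1, -5, -14, 0, 0, -0.092], [1, -2, -10, -14, 0, 0, -0.092], [1, -2.7, -15, -14, 0, 0, -0.092], [1, -3.5, -20, -14, 0, 0, -0.092], [1, -4.3, -25, -14, 0, 0, -0.092], [1, -4.8, -30, -14, 0, 0, -0.092]],
  ],
)

```text
clock: 11.2
tool_pos: [0.6236, -0.0384, 0.1564]
tool_rot: [-0.097, 3.136, 0.001]
contact_force: [0.4, -0.8, -1.1]
grip_width: 0.0426
gripper_force: 25.6
```

Call:
carry_out(
  targets=[
    [[1, -0.3, -3.2, 0, 0, 0, 0], [1, -0.3, -3.2, 0, 0, 0, 0], [1, -0.3, -3.2, 0, 0, 0, 0]],
  ],
)

```text
clock: 11.5
tool_pos: [0.628, -0.069, 0.1557]
tool_rot: [-0.094, 3.138, 0.002]
contact_force: [-0.0, -0.2, 0.2]
grip_width: 0.0424
gripper_force: 25.6
```

```bash
python3 -c "
from h import *
C('B0',.16,.055,.043)"
```

```text
t 11.5 tcp [628.  -69.  155.7] yawy 93.43 zdir [ 0.002  0.001 -1.   ] j6 -0.28 w 42.4 F [-0.  -0.2  0.2] 25.6
  shift [ 0.33 -0.48 -0.43] turn [ 0.001  0.002 -0.001]
  shift [ 0.35 -0.49 10.07] turn [ 0.001  0.002 -0.001]
  shift [ 0.36 -0.49 11.27] turn [ 0.001  0.002 -0.001]
```

Call:
carry_out(
  targets=[
    [[1, 0, 0, 4, 0, 0, 0], [1, 0, 0, 7, 0, 0, 0], [1, 0, 0, 9, 0, 0, 0], [1, 0, 0, 9, 0, 0, 0], [1, 0, 0, 9, 0, 0, 0]],
  ],
)

```text
clock: 12.0
tool_pos: [0.6276, -0.0669, 0.0653]
tool_rot: [-0.1, 3.14, 0.001]
contact_force: [1.2, 0.2, -1.0]
grip_width: 0.0426
gripper_force: 25.7
```

```bash
python3 -c "
from h import *
C('B0',.045);w=cam('wrist','w6.png');cam('scene','s6.png');C('B0',.045)"
```

```text
t 12.0 tcp [627.6 -66.9  65.3] yawy 93.65 zdir [ 0.     0.001 -1.   ] j6 -0.28 w 42.6 F [ 1.2  0.2 -1. ] 25.7
  shift [ 0.31 -0.7   2.03] turn [0.001 0.    0.003]
t 12.1 tcp [629.2 -67.8  67.3] yawy 93.6 zdir [ 0.004 -0.    -1.   ] j6 -0.28 w 42.7 F [-0.2 -0.5 -0.3] 25.7
  shift [ 0.46 -0.59  2.22] turn [-0.     0.004  0.002]
```

View pics/w6.png

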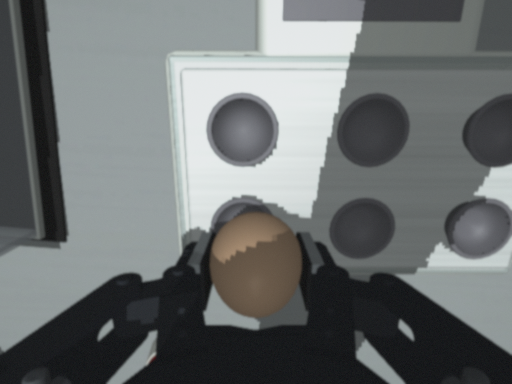

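The egg is held upright at (256,264). The target cup shows at about (243,228), so it agrees with the measured offset. I'll correct and lower.

Call:
carry_out(
  targets=[
    [[1, 0.35, -0.65, 0, 0, 0, 0], [1, 0.35, -0.65, 0, 0, 0, 0], [1, 0.35, -0.65, 0.8, 0, 0, 0], [1, 0.35, -0.65, 1.3, 0, 0, 0], [1, 0.35, -0.65, 1.6, 0, 0, 0], [1, 0.35, -0.65, 1.6, 0, 0, 0], [1, 0.35, -0.65, 1.6, 0, 0, 0]],
  ],
)

```text
clock: 12.8
tool_pos: [0.6243, -0.0751, 0.0484]
tool_rot: [0.097, -3.14, -0.001]
contact_force: [0.4, -0.3, -0.3]
grip_width: 0.0423
gripper_force: 25.7
```

```bash
python3 -c "
from h import *
C('B0',.045)"
```

```text
t 12.8 tcp [624.3 -75.1  48.4] yawy 93.54 zdir [-0.  0. -1.] j6 -0.29 w 42.3 F [ 0.4 -0.3 -0.3] 25.7
  shift [-0.08  0.1   0.34] turn [ 0.    -0.     0.001]
```

Call:
carry_out(
  targets=[
    [[1, 0, 0.1, 0.15, 0, 0, 0], [1, 0, 0.1, 0.3, 0, 0, 0], [1, 0, 0.1, 0.3, 0, 0, 0]],
  ],
)

```text
clock: 13.1
tool_pos: [0.6255, -0.0744, 0.0469]
tool_rot: [-0.097, 3.137, -0.001]
contact_force: [0.6, -0.1, 2.9]
grip_width: 0.0423
gripper_force: 25.9
```

```bash
python3 -c "
from h import *
C('B0',.045)"
```

```text
t 13.1 tcp [625.5 -74.4  46.9] yawy 93.53 zdir [ 0.003 -0.    -1.   ] j6 -0.29 w 42.3 F [ 0.6 -0.1  2.9] 25.9
  shift [0.05 0.04 0.19] turn [-0.     0.003  0.001]
```

Call:
carry_out(
  targets=[
    [[-0.32, 0, 0, 0, 0, 0, 0], [-0.32, 0, 0, 0, 0, 0, 0], [-0.32, 0, 0, 0, 0, 0, 0], [-0.32, 0, 0, -1, 0, 0, 0], [-0.32, 0, 0, -4, 0, 0, 0], [-0.32, 0, 0, -8, 0, 0, 0], [-0.32, 0, 0, -11.5, 0, 0, 0], [-0.32, 0, 0, -11.5, 0, 0, 0]],
  ],
)

```text
clock: 13.9
tool_pos: [0.6281, -0.075, 0.1691]
tool_rot: [-0.096, 3.127, -0.005]
contact_force: [0.2, -0.4, 0.2]
grip_width: 0.0564
gripper_force: 0.0
```

```bash
python3 -c "
from h import *
w=cam('wrist','w7.png');E('B',.16,.12,.0175)"
```

```text
t 13.9 tcp [626.9 -74.7 165.9] yawy 93.53 zdir [ 0.009 -0.002 -1.   ] j6 -0.29 w 56.6 F [ 0.   0.4 -0.9] 0.0
  shift [ 7.98 34.13  0.45] turn [-0.002  0.009  0.095]
  shift [ 8.01 34.14  4.45] turn [-0.002  0.009  0.095]
  shift [ 8.1  34.16 14.7 ] turn [-0.002  0.009  0.095]
```

View pics/w7.png

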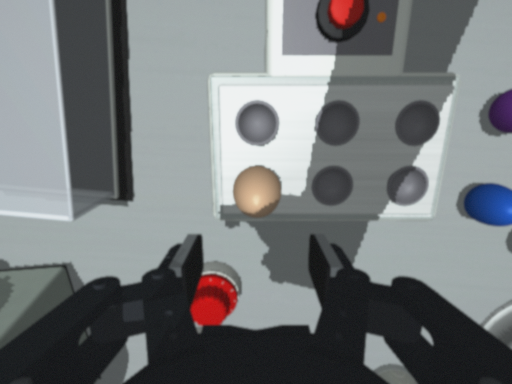

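The first egg stands upright in its cup at (257,190). Next is egg B.

Call:
carry_out(
  targets=[
    [[-0.32, 8, 34.1, 4.3, 0, 0, 0.095], [-0.32, 8, 34.1, 4.3, 0, 0, 0.095], [-0.32, 8, 34.1, 4.3, 0, 0, 0.095], [-0.32, 8, 34.1, 4.3, 0, 0, 0.095], [-0.32, 8, 34.1, 4.3, 0, 0, 0.095], [-0.32, 8, 34.1, 4.3, 0, 0, 0.095], [-0.32, 8, 34.1, 4.3, 0, 0, 0.095], [-0.32, 8, 34.1, 4.3, 0, 0, 0.095], [-0.32, 8, 34.1, 4.3, 0, 0, 0.095], [-0.32, 8, 34.1, 4.3, 0, 0, 0.095]],
  ],
)

```text
clock: 14.95
tool_pos: [0.5234, 0.2604, 0.1172]
tool_rot: [-0.053, -3.14, 0.001]
contact_force: [0.2, 0.3, 0.2]
grip_width: 0.0563
gripper_force: 0.0
```

Call:
carry_out(
  targets=[
    [[-0.32, 0, 0, 0, 0, 0, 0], [-0.32, 0, 0, 0, 0, 0, 0]],
  ],
)

```text
clock: 15.15
tool_pos: [0.5243, 0.2598, 0.118]
tool_rot: [0.056, 3.141, 0.0]
contact_force: [1.1, 0.1, 1.2]
grip_width: 0.0566
gripper_force: 0.0
```

```bash
python3 -c "
from h import *
E('B',.12,.0165)"
```

```text
t 15.2 tcp [524.3 259.8 118. ] yawy 87.95 zdir [ 0.  0. -1.] j6 0.38 w 56.6 F [1.1 0.1 1.2] 0.0
  shift [-0.2   0.12 -0.2 ] turn [ 0.     0.    -0.003]
  shift [-0.2   0.12 10.15] turn [ 0.     0.    -0.003]
```

Call:
carry_out(
  targets=[
    [[-0.32, -0.2, 0.1, 4, 0, 0, 0], [-0.32, -0.2, 0.1, 7.5, 0, 0, 0], [-0.32, -0.2, 0.1, 10, 0, 0, 0], [-0.32, -0.2, 0.1, 10, 0, 0, 0], [-0.32, -0.2, 0.1, 10, 0, 0, 0], [1, -0.2, 0.1, 10, 0, 0, 0], [1, -0.2, 0.1, 10, 0, 0, 0], [1, -0.2, 0.1, 10, 0, 0, 0], [1, -0.2, 0.1, 10, 0, 0, 0]],
  ],
)

```text
clock: 16.05
tool_pos: [0.5275, 0.2625, 0.0203]
tool_rot: [0.053, 3.137, 0.002]
contact_force: [0.0, -2.2, 5.9]
grip_width: 0.0423
gripper_force: 25.7
```

Call:
carry_out(
  targets=[
    [[1, 0, 0, -2, 0, 0, 0], [1, 0, 0, -6, 0, 0, 0], [1, 0, 0, -10, 0, 0, 0], [1, 0, 0, -14.3, 0, 0, 0], [1, -10.3, -26, -14.3, 0, 0, -0.094], [1, -10.3, -26, -14.3, 0, 0, -0.094], [1, -10.3, -26, -14.3, 0, 0, -0.094], [1, -10.3, -26, -14.3, 0, 0, -0.094], [1, -10.3, -26, -14.3, 0, 0, -0.094], [1, -10.3, -26, -14.3, 0, 0, -0.094]],
  ],
)

```text
clock: 17.05
tool_pos: [0.6206, -0.0046, 0.1604]
tool_rot: [-0.091, 3.14, -0.0]
contact_force: [0.1, 1.0, -1.1]
grip_width: 0.0425
gripper_force: 25.7
```

Call:
carry_out(
  targets=[
    [[1, 0, 0, 0, 0, 0, 0], [1, 0, 0, 0, 0, 0, 0], [1, 0, 0, 0, 0, 0, 0]],
  ],
)

```text
clock: 17.35
tool_pos: [0.6195, 0.0, 0.1606]
tool_rot: [0.097, -3.14, -0.002]
contact_force: [0.6, 0.1, -0.4]
grip_width: 0.0427
gripper_force: 25.7
```

```bash
python3 -c "
from h import *
C('B1',.065,.045)"
```

```text
t 17.4 tcp [619.5   0.  160.6] yawy 93.54 zdir [-0.     0.001 -1.   ] j6 -0.17 w 42.7 F [ 0.6  0.1 -0.4] 25.7
  shift [-0.14 -0.22  9.56] turn [ 0.001 -0.     0.001]
  shift [-0.14 -0.23 11.56] turn [ 0.001 -0.     0.001]
```

Call:
carry_out(
  targets=[
    [[1, -0.1, -0.2, 4, 0, 0, 0], [1, -0.1, -0.2, 8, 0, 0, 0], [1, -0.1, -0.2, 10, 0, 0, 0], [1, -0.1, -0.2, 11, 0, 0, 0], [1, -0.1, -0.2, 11, 0, 0, 0], [1, -0.1, -0.2, 11, 0, 0, 0]],
  ],
)

```text
clock: 17.95
tool_pos: [0.6216, -0.0022, 0.0522]
tool_rot: [-0.097, 3.138, 0.0]
contact_force: [-0.9, 0.2, -0.4]
grip_width: 0.0428
gripper_force: 25.6
```

```bash
python3 -c "
from h import *
C('B1',.046)"
```

```text
t 17.9 tcp [621.6  -2.2  52.2] yawy 93.54 zdir [ 0.002  0.    -1.   ] j6 -0.17 w 42.8 F [-0.9  0.2 -0.4] 25.6
  shift [0.06 0.03 0.62] turn [0.    0.002 0.001]
```

Call:
carry_out(
  targets=[
    [[1, 0, 0, 0.3, 0, 0, 0], [1, 0, 0, 0.6, 0, 0, 0], [1, 0, 0, 0.6, 0, 0, 0], [1, 0, 0, 0.6, 0, 0, 0]],
  ],
)

```text
clock: 18.35
tool_pos: [0.6218, -0.0027, 0.0463]
tool_rot: [-0.095, 3.138, 0.002]
contact_force: [-0.4, 1.7, 3.9]
grip_width: 0.0424
gripper_force: 26.0
```

Call:
carry_out(
  targets=[
    [[-0.32, 0, 0, 0, 0, 0, 0], [-0.32, 0, 0, 0, 0, 0, 0], [-0.32, 0, 0, 0, 0, 0, 0], [-0.32, 0, 0, -1, 0, 0, 0], [-0.32, 0, 0, -4, 0, 0, 0], [-0.32, 0, 0, -8, 0, 0, 0], [-0.32, 0, 0, -11.5, 0, 0, 0], [-0.32, 0, 0, -11.5, 0, 0, 0]],
  ],
)

```text
clock: 19.15
tool_pos: [0.6249, -0.0036, 0.168]
tool_rot: [-0.095, 3.127, -0.003]
contact_force: [1.0, -0.2, 0.1]
grip_width: 0.0564
gripper_force: 0.0
```

Call:
carry_out(
  targets=[
    [[-0.32, 7.2, 34, 4, 0, 0, 0.094], [-0.32, 7.2, 34, 4, 0, 0, 0.094], [-0.32, 7.2, 34, 4, 0, 0, 0.094], [-0.32, 7.2, 34, 4, 0, 0, 0.094], [-0.32, 7.2, 34, 4, 0, 0, 0.094], [-0.32, 7.2, 34, 4, 0, 0, 0.094], [-0.32, 7.2, 34, 4, 0, 0, 0.094], [-0.32, 7.2, 34, 4, 0, 0, 0.094], [-0.32, 7.2, 34, 4, 0, 0, 0.094], [-0.32, 7.2, 34, 4, 0, 0, 0.094]],
  ],
)

```text
clock: 20.15
tool_pos: [0.5288, 0.3311, 0.1199]
tool_rot: [0.053, 3.141, -0.001]
contact_force: [0.1, -0.1, 0.7]
grip_width: 0.0563
gripper_force: 0.0
```

Call:
carry_out(
  targets=[
    [[-0.32, 0, 0, 0, 0, 0, 0], [-0.32, 0, 0, 0, 0, 0, 0]],
  ],
)

```text
clock: 20.35
tool_pos: [0.5293, 0.3306, 0.1202]
tool_rot: [0.056, 3.14, 0.001]
contact_force: [0.1, -0.3, 0.1]
grip_width: 0.0565
gripper_force: 0.0
```

```bash
python3 -c "
from h import *
E('Bl',.12,.0165)"
```

```text
t 20.4 tcp [529.3 330.6 120.2] yawy 87.96 zdir [ 0.001  0.    -1.   ] j6 0.49 w 56.5 F [ 0.1 -0.3  0.1] 0.0
  shift [0.07 0.24 0.02] turn [ 0.     0.001 -0.002]
  shift [ 0.08  0.23 10.37] turn [ 0.     0.001 -0.002]
```

Call:
carry_out(
  targets=[
    [[-0.32, 0.1, 0.2, 4, 0, 0, 0], [-0.32, 0.1, 0.2, 7.5, 0, 0, 0], [-0.32, 0.1, 0.2, 10.2, 0, 0, 0], [-0.32, 0.1, 0.2, 10.2, 0, 0, 0], [-0.32, 0.1, 0.2, 10.2, 0, 0, 0], [1, 0.1, 0.2, 10.2, 0, 0, 0], [1, 0.1, 0.2, 10.2, 0, 0, 0], [1, 0.1, 0.2, 10.2, 0, 0, 0], [1, 0.1, 0.2, 10.2, 0, 0, 0]],
  ],
)

```text
clock: 21.25
tool_pos: [0.5295, 0.3345, 0.0205]
tool_rot: [0.053, 3.137, 0.003]
contact_force: [0.2, -2.7, 6.7]
grip_width: 0.0428
gripper_force: 25.7
```

Call:
carry_out(
  targets=[
    [[1, 0, 0, -2, 0, 0, 0], [1, 0, 0, -6, 0, 0, 0], [1, 0, 0, -10, 0, 0, 0], [1, 0, 0, -14.3, 0, 0, 0], [1, -9.7, -26, -14.3, 0, 0, -0.094], [1, -9.7, -26, -14.3, 0, 0, -0.094], [1, -9.7, -26, -14.3, 0, 0, -0.094], [1, -9.7, -26, -14.3, 0, 0, -0.094], [1, -9.7, -26, -14.3, 0, 0, -0.094], [1, -9.7, -26, -14.3, 0, 0, -0.094]],
  ],
)

```text
clock: 22.25
tool_pos: [0.6167, 0.0672, 0.1606]
tool_rot: [-0.09, 3.14, -0.001]
contact_force: [0.2, 0.1, -1.2]
grip_width: 0.0425
gripper_force: 25.7
```

Call:
carry_out(
  targets=[
    [[1, 0, 0, 0, 0, 0, 0], [1, 0, 0, 0, 0, 0, 0], [1, 0, 0, 0, 0, 0, 0]],
  ],
)

```text
clock: 22.55
tool_pos: [0.6154, 0.0721, 0.1607]
tool_rot: [0.097, -3.14, -0.002]
contact_force: [0.5, -0.2, -0.6]
grip_width: 0.0423
gripper_force: 25.7
```

```bash
python3 -c "
from h import *
C('B2',.052)"
```

```text
t 22.6 tcp [615.4  72.1 160.7] yawy 93.55 zdir [-0.     0.001 -1.   ] j6 -0.05 w 42.3 F [ 0.5 -0.2 -0.6] 25.7
  shift [-0.15 -0.24 10.87] turn [ 0.001 -0.     0.001]
```

Call:
carry_out(
  targets=[
    [[1, -0.1, -0.2, 4, 0, 0, 0], [1, -0.1, -0.2, 8, 0, 0, 0], [1, -0.1, -0.2, 10, 0, 0, 0], [1, -0.1, -0.2, 11, 0, 0, 0], [1, -0.1, -0.2, 11, 0, 0, 0], [1, -0.1, -0.2, 11.3, 0, 0, 0], [1, -0.1, -0.2, 11.6, 0, 0, 0], [1, -0.1, -0.2, 11.6, 0, 0, 0], [1, -0.1, -0.2, 11.6, 0, 0, 0]],
  ],
)

```text
clock: 23.45
tool_pos: [0.6177, 0.0693, 0.0469]
tool_rot: [-0.096, 3.138, 0.001]
contact_force: [-3.3, 0.7, 5.6]
grip_width: 0.0425
gripper_force: 26.0
```

```bash
python3 -c "
from h import *
C('B2',.046)"
```

```text
t 23.4 tcp [617.7  69.3  46.9] yawy 93.49 zdir [ 0.002  0.001 -1.   ] j6 -0.06 w 42.5 F [-3.3  0.7  5.6] 26.0
  shift [0.07 0.07 0.09] turn [ 0.001  0.002 -0.   ]
```

Call:
carry_out(
  targets=[
    [[-0.32, 0, 0, 0, 0, 0, 0], [-0.32, 0, 0, 0, 0, 0, 0], [-0.32, 0, 0, 0, 0, 0, 0], [-0.32, 0, 0, -1, 0, 0, 0], [-0.32, 0, 0, -4, 0, 0, 0], [-0.32, 0, 0, -8, 0, 0, 0], [-0.32, 0, 0, -11.5, 0, 0, 0], [-0.32, 0, 0, -11.5, 0, 0, 0]],
  ],
)

```text
clock: 24.25
tool_pos: [0.6209, 0.0689, 0.168]
tool_rot: [-0.095, 3.127, -0.0]
contact_force: [0.5, 0.1, 0.3]
grip_width: 0.0561
gripper_force: 0.0
```

Call:
carry_out(
  targets=[
    [[-0.32, 13.7, 20.2, 4, 0, 0, 0.094], [-0.32, 13.7, 20.2, 4, 0, 0, 0.094], [-0.32, 13.7, 20.2, 4, 0, 0, 0.094], [-0.32, 13.7, 20.2, 4, 0, 0, 0.094], [-0.32, 13.7, 20.2, 4, 0, 0, 0.094], [-0.32, 13.7, 20.2, 4, 0, 0, 0.094], [-0.32, 13.7, 20.2, 4, 0, 0, 0.094], [-0.32, 13.7, 20.2, 4, 0, 0, 0.094], [-0.32, 13.7, 20.2, 4, 0, 0, 0.094]],
  ],
)

```text
clock: 25.15
tool_pos: [0.4692, 0.2613, 0.1202]
tool_rot: [0.056, 3.14, 0.001]
contact_force: [0.4, -0.5, 0.4]
grip_width: 0.0562
gripper_force: 0.0
```

Call:
carry_out(
  targets=[
    [[-0.32, 0, 0, 0, 0, 0, 0], [-0.32, 0, 0, 0, 0, 0, 0]],
  ],
)

```text
clock: 25.35
tool_pos: [0.4688, 0.2615, 0.12]
tool_rot: [0.055, 3.141, 0.001]
contact_force: [-0.1, 0.0, -0.8]
grip_width: 0.0561
gripper_force: 0.0
```

```bash
python3 -c "
from h import *
E('A',.12,.0165);cam('wrist','w8.png')"
```

```text
t 25.4 tcp [468.8 261.5 120. ] yawy 87.99 zdir [ 0.  0. -1.] j6 0.42 w 56.1 F [-0.1  0.  -0.8] 0.0
  shift [ 0.05  0.14 -0.  ] turn [ 0.     0.    -0.002]
  shift [ 0.06  0.13 10.35] turn [ 0.     0.    -0.002]
```

View pics/w8.png

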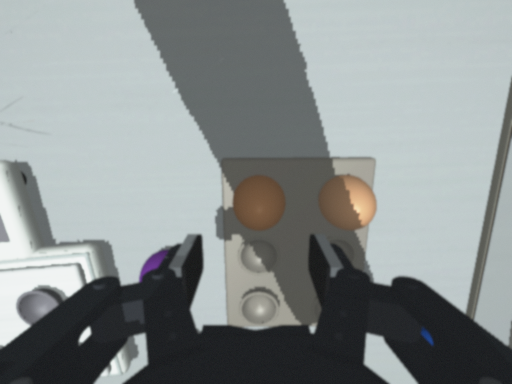

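The last two eggs stand at (259,202) and (348,202), and the one at (259,202) is aligned with the fingers.

Call:
carry_out(
  targets=[
    [[-0.32, 0, 0.1, 4, 0, 0, 0], [-0.32, 0, 0.1, 7.5, 0, 0, 0], [-0.32, 0, 0.1, 10.2, 0, 0, 0], [-0.32, 0, 0.1, 10.2, 0, 0, 0], [-0.32, 0, 0.1, 10.2, 0, 0, 0], [1, 0, 0.1, 10.2, 0, 0, 0], [1, 0, 0.1, 10.2, 0, 0, 0], [1, 0, 0.1, 10.2, 0, 0, 0], [1, 0, 0.1, 10.2, 0, 0, 0]],
  ],
)

```text
clock: 26.3
tool_pos: [0.4698, 0.2641, 0.0201]
tool_rot: [0.052, 3.137, 0.003]
contact_force: [0.3, 0.4, 6.0]
grip_width: 0.0428
gripper_force: 25.7
```

Call:
carry_out(
  targets=[
    [[1, 0, 0, -2, 0, 0, 0], [1, 0, 0, -6, 0, 0, 0], [1, 0, 0, -10, 0, 0, 0], [1, 0, 0, -14.3, 0, 0, 0], [1, -9.7, -19.4, -14.3, 0, 0, -0.094], [1, -9.7, -19.4, -14.3, 0, 0, -0.094], [1, -9.7, -19.4, -14.3, 0, 0, -0.094], [1, -9.7, -19.4, -14.3, 0, 0, -0.094], [1, -9.7, -19.4, -14.3, 0, 0, -0.094], [1, -9.7, -19.4, -14.3, 0, 0, -0.094]],
  ],
)

```text
clock: 27.3
tool_pos: [0.5591, 0.0636, 0.1603]
tool_rot: [0.088, -3.14, 0.0]
contact_force: [-0.2, 0.3, -0.7]
grip_width: 0.0425
gripper_force: 25.7
```

Call:
carry_out(
  targets=[
    [[1, 0, 0, 0, 0, 0, 0], [1, 0, 0, 0, 0, 0, 0], [1, 0, 0, 0, 0, 0, 0]],
  ],
)

```text
clock: 27.6
tool_pos: [0.5579, 0.0677, 0.1608]
tool_rot: [0.099, -3.14, -0.001]
contact_force: [-0.1, -0.1, -0.8]
grip_width: 0.0419
gripper_force: 25.7
```

```bash
python3 -c "
from h import *
C('F2',.052)"
```

```text
t 27.6 tcp [557.9  67.7 160.8] yawy 93.61 zdir [-0.     0.001 -1.   ] j6 -0.06 w 41.9 F [-0.1 -0.1 -0.8] 25.7
  shift [-0.1  -0.18 10.88] turn [ 0.001 -0.     0.002]
```

Call:
carry_out(
  targets=[
    [[1, -0.1, -0.2, 4, 0, 0, 0], [1, -0.1, -0.2, 8, 0, 0, 0], [1, -0.1, -0.2, 10, 0, 0, 0], [1, -0.1, -0.2, 11, 0, 0, 0], [1, -0.1, -0.2, 11, 0, 0, 0], [1, -0.1, -0.2, 11.3, 0, 0, 0], [1, -0.1, -0.2, 11.6, 0, 0, 0], [1, -0.1, -0.2, 11.6, 0, 0, 0], [1, -0.1, -0.2, 11.6, 0, 0, 0]],
  ],
)

```text
clock: 28.5
tool_pos: [0.5609, 0.0647, 0.0474]
tool_rot: [-0.096, 3.137, 0.002]
contact_force: [-2.3, 1.5, 6.4]
grip_width: 0.0423
gripper_force: 26.1
```

```bash
python3 -c "
from h import *
C('F2',.046)"
```

```text
t 28.5 tcp [560.9  64.7  47.4] yawy 93.49 zdir [ 0.003  0.001 -1.   ] j6 -0.07 w 42.3 F [-2.3  1.5  6.4] 26.1
  shift [0.18 0.14 0.14] turn [ 0.001  0.003 -0.   ]
```

Call:
carry_out(
  targets=[
    [[-0.32, 0, 0, 0, 0, 0, 0], [-0.32, 0, 0, 0, 0, 0, 0], [-0.32, 0, 0, 0, 0, 0, 0], [-0.32, 0, 0, -1, 0, 0, 0], [-0.32, 0, 0, -4, 0, 0, 0], [-0.32, 0, 0, -8, 0, 0, 0], [-0.32, 0, 0, -11.5, 0, 0, 0], [-0.32, 0, 0, -11.5, 0, 0, 0]],
  ],
)

```text
clock: 29.3
tool_pos: [0.5636, 0.0642, 0.1675]
tool_rot: [-0.095, 3.127, -0.0]
contact_force: [0.4, 0.2, 0.1]
grip_width: 0.0563
gripper_force: 0.0
```

Call:
carry_out(
  targets=[
    [[-0.32, 7.2, 27.4, 4, 0, 0, 0.094], [-0.32, 7.2, 27.4, 4, 0, 0, 0.094], [-0.32, 7.2, 27.4, 4, 0, 0, 0.094], [-0.32, 7.2, 27.4, 4, 0, 0, 0.094], [-0.32, 7.2, 27.4, 4, 0, 0, 0.094], [-0.32, 7.2, 27.4, 4, 0, 0, 0.094], [-0.32, 7.2, 27.4, 4, 0, 0, 0.094], [-0.32, 7.2, 27.4, 4, 0, 0, 0.094], [-0.32, 7.2, 27.4, 4, 0, 0, 0.094], [-0.32, 7.2, 27.4, 4, 0, 0, 0.094]],
  ],
)

```text
clock: 30.3
tool_pos: [0.4719, 0.3322, 0.1202]
tool_rot: [0.056, 3.14, 0.0]
contact_force: [0.1, 0.8, 0.6]
grip_width: 0.0561
gripper_force: 0.0
```

Call:
carry_out(
  targets=[
    [[-0.32, 0, 0, 0, 0, 0, 0], [-0.32, 0, 0, 0, 0, 0, 0]],
  ],
)

```text
clock: 30.5
tool_pos: [0.4717, 0.3326, 0.1201]
tool_rot: [0.055, 3.141, 0.001]
contact_force: [-0.1, -0.2, 0.5]
grip_width: 0.0563
gripper_force: 0.0
```

```bash
python3 -c "
from h import *
E('Al',.12,.0165)"
```

```text
t 30.5 tcp [471.7 332.6 120.1] yawy 88.0 zdir [ 0.001  0.001 -1.   ] j6 0.53 w 56.3 F [-0.1 -0.2  0.5] 0.0
  shift [0.11 0.23 0.01] turn [ 0.001  0.001 -0.002]
  shift [ 0.12  0.22 10.36] turn [ 0.001  0.001 -0.002]
```

Call:
carry_out(
  targets=[
    [[-0.32, 0.1, 0.2, 4, 0, 0, 0], [-0.32, 0.1, 0.2, 7.5, 0, 0, 0], [-0.32, 0.1, 0.2, 10.2, 0, 0, 0], [-0.32, 0.1, 0.2, 10.2, 0, 0, 0], [-0.32, 0.1, 0.2, 10.2, 0, 0, 0], [1, 0.1, 0.2, 10.2, 0, 0, 0], [1, 0.1, 0.2, 10.2, 0, 0, 0], [1, 0.1, 0.2, 10.2, 0, 0, 0], [1, 0.1, 0.2, 10.2, 0, 0, 0]],
  ],
)

```text
clock: 31.4
tool_pos: [0.4719, 0.3362, 0.0203]
tool_rot: [0.052, 3.137, 0.003]
contact_force: [-0.1, -1.2, 5.3]
grip_width: 0.0423
gripper_force: 25.7
```

Call:
carry_out(
  targets=[
    [[1, 0, 0, -2, 0, 0, 0], [1, 0, 0, -6, 0, 0, 0], [1, 0, 0, -10, 0, 0, 0], [1, 0, 0, -14.3, 0, 0, 0], [1, 0, 0, -14.3, 0, 0, 0]],
  ],
)

```text
clock: 31.9
tool_pos: [0.474, 0.3377, 0.1692]
tool_rot: [0.052, 3.129, 0.012]
contact_force: [1.1, 1.0, 0.5]
grip_width: 0.0424
gripper_force: 25.6
```

Call:
carry_out(
  targets=[
    [[1, -11, -41, 0, 0, 0, -0.094], [1, -11, -41, 0, 0, 0, -0.094], [1, -11, -41, 0, 0, 0, -0.094], [1, -11, -41, 0, 0, 0, -0.094], [1, -11, -41, 0, 0, 0, -0.094], [1, -11, -41, 0, 0, 0, -0.094], [1, -11, -41, 0, 0, 0, -0.094], [1, -11, -41, 0, 0, 0, -0.094], [1, -11, -41, 0, 0, 0, -0.094], [1, -11, -41, 0, 0, 0, -0.094]],
  ],
)

```text
clock: 32.9
tool_pos: [0.5666, -0.0818, 0.1595]
tool_rot: [0.087, -3.14, 0.001]
contact_force: [0.5, 0.5, -0.5]
grip_width: 0.0427
gripper_force: 25.7
```

Call:
carry_out(
  targets=[
    [[1, 0, 0, 0, 0, 0, 0], [1, 0, 0, 0, 0, 0, 0], [1, 0, 0, 0, 0, 0, 0]],
  ],
)

```text
clock: 33.2
tool_pos: [0.5662, -0.0767, 0.1606]
tool_rot: [0.098, -3.14, -0.001]
contact_force: [0.5, -0.0, -0.9]
grip_width: 0.0425
gripper_force: 25.7
```

```bash
python3 -c "
from h import *
C('F0',.052)"
```

```text
t 33.2 tcp [566.2 -76.7 160.6] yawy 93.59 zdir [-0.     0.001 -1.   ] j6 -0.31 w 42.5 F [ 0.5 -0.  -0.9] 25.7
  shift [-0.07 -0.15 10.86] turn [ 0.001 -0.     0.002]
```

Call:
carry_out(
  targets=[
    [[1, -0.1, -0.1, 4, 0, 0, 0], [1, -0.1, -0.1, 8, 0, 0, 0], [1, -0.1, -0.1, 10, 0, 0, 0], [1, -0.1, -0.1, 11, 0, 0, 0], [1, -0.1, -0.1, 11, 0, 0, 0], [1, -0.1, -0.1, 11.3, 0, 0, 0], [1, -0.1, -0.1, 11.6, 0, 0, 0], [1, -0.1, -0.1, 11.6, 0, 0, 0], [1, -0.1, -0.1, 11.6, 0, 0, 0]],
  ],
)

```text
clock: 34.1
tool_pos: [0.5687, -0.0786, 0.0467]
tool_rot: [-0.096, 3.137, 0.001]
contact_force: [-1.4, 3.6, 5.4]
grip_width: 0.0424
gripper_force: 26.1
```

```bash
python3 -c "
from h import *
C('F0',.046)"
```

```text
t 34.1 tcp [568.7 -78.6  46.7] yawy 93.5 zdir [ 0.003  0.001 -1.   ] j6 -0.32 w 42.4 F [-1.4  3.6  5.4] 26.1
  shift [0.17 0.07 0.07] turn [0.001 0.003 0.   ]
```

Call:
carry_out(
  targets=[
    [[-0.32, 0, 0, 0, 0, 0, 0], [-0.32, 0, 0, 0, 0, 0, 0], [-0.32, 0, 0, 0, 0, 0, 0], [-0.32, 0, 0, -1, 0, 0, 0], [-0.32, 0, 0, -5, 0, 0, 0], [-0.32, 0, 0, -10, 0, 0, 0], [-0.32, 0, 0, -15, 0, 0, 0], [-0.32, 0, 0, -20, 0, 0, 0], [-0.32, 0, 0, -20, 0, 0, 0], [-0.32, 0, 0, -20, 0, 0, 0]],
  ],
)

```text
clock: 35.1
tool_pos: [0.5688, -0.0795, 0.2477]
tool_rot: [-0.095, 3.135, -0.002]
contact_force: [-0.2, 0.3, -0.8]
grip_width: 0.0566
gripper_force: 0.0
```

```bash
python3 -c "
from lid import *
w=cam('wrist','w9.png');go((.5389,-.297,.25,88));t=cam('top');handle(t,.115);handle(w,.115)"
```

```text
t 35.1 tcp [567.7 -79.2 245.2] yawy 93.47 zdir [ 0.001 -0.    -1.   ] j6 -0.32 w 56.0 F [ 0.1  0.1 -0.4] 0.0
  shift [  4.2  -21.57  -0.48] turn [-0.     0.001  0.095]
handle 539.4 -294.8 size 12.2 92.2 ang 88.56
```

View pics/w9.png

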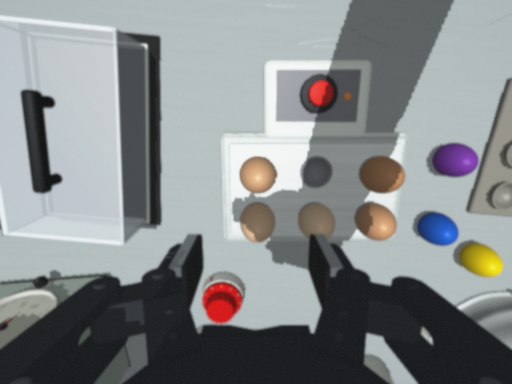

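All five eggs are seated upright; the free cup is at (316,172). The lid is still on the mat, so I'll go back over it.

Call:
carry_out(
  targets=[
    [[-1, 4.2, -21.5, -0.5, 0, 0, 0.095], [-1, 4.2, -21.5, -0.5, 0, 0, 0.095], [-1, 4.2, -21.5, -0.5, 0, 0, 0.095], [-1, 4.2, -21.5, -0.5, 0, 0, 0.095], [-1, 4.2, -21.5, -0.5, 0, 0, 0.095], [-1, 4.2, -21.5, -0.5, 0, 0, 0.095], [-1, 4.2, -21.5, -0.5, 0, 0, 0.095], [-1, 4.2, -21.5, -0.5, 0, 0, 0.095]],
  ],
)

```text
clock: 36.0
tool_pos: [0.5386, -0.2944, 0.2489]
tool_rot: [-0.051, -3.14, -0.003]
contact_force: [0.2, 0.4, -0.1]
grip_width: 0.0851
gripper_force: 0.0
```

```bash
python3 -c "
from lid import *
w=cam('wrist');go((.5385,-.296,.25,88),(.5385,-.296,.096,88));print('w');handle(w,.115);t=cam('top');print('t');handle(t,.115,(325,150,400,280))"
```

```text
t 36.0 tcp [ 538.9 -294.3  249.3] yawy 88.15 zdir [-0.001  0.001 -1.   ] j6 -0.58 w 85.5 F [-0.2  0.1 -1.7] 0.0
  shift [ 0.03 -0.17 -0.07] turn [ 0.001 -0.001  0.003]
  shift [ 0.02 -0.19 15.33] turn [ 0.001 -0.001  0.003]
w
handle 539.2 -296.8 size 11.0 96.2 ang 87.74
t
```

Call:
carry_out(
  targets=[
    [[-1, 0, -0.2, 4, 0, 0, 0], [-1, 0, -0.2, 8, 0, 0, 0], [-1, 0, -0.2, 12, 0, 0, 0], [-1, 0, -0.2, 15.2, 0, 0, 0], [-1, 0, -0.2, 15.2, 0, 0, 0], [1, 0, -0.2, 15.2, 0, 0, 0], [1, 0, -0.2, 15.2, 0, 0, 0], [1, 0, -0.2, 15.2, 0, 0, 0], [1, 0, -0.2, 15.2, 0, 0, 0], [1, 0, -0.2, 15.2, 0, 0, 0]],
  ],
  force=60,
)

```text
clock: 37.1
tool_pos: [0.5395, -0.2984, 0.0994]
tool_rot: [0.054, 3.139, -0.001]
contact_force: [-2.4, 1.8, 17.9]
grip_width: 0.0126
gripper_force: 49.6
```

```bash
python3 -c "
from lid import *
go((.5385,-.296,.27,88),(.592,-.004,.27,3.5))"
```

```text
t 37.1 tcp [ 539.5 -298.4   99.4] yawy 88.03 zdir [ 0.003 -0.001 -1.   ] j6 -0.58 w 12.6 F [-2.4  1.8 17.9] 49.6
  shift [  0.06   0.23 -17.06] turn [-0.     0.003  0.001]
  shift [ -4.29  29.6  -17.06] turn [0.002 0.002 1.475]
```

Call:
carry_out(
  targets=[
    [[1, 0, 0, 0, 0, 0, 0], [1, 0, 0, 0, 0, 0, 0], [1, 0, 0, -2, 0, 0, 0], [1, 0, 0, -6, 0, 0, 0], [1, 0, 0, -10, 0, 0, 0], [1, 0, 0, -14, 0, 0, 0], [1, 0, 0, -17, 0, 0, 0], [1, 0, 0, -17, 0, 0, 0], [1, 0, 0, -17, 0, 0, 0]],
  ],
)

```text
clock: 38.0
tool_pos: [0.5387, -0.2984, 0.2671]
tool_rot: [0.054, 3.141, 0.0]
contact_force: [0.5, 1.0, -2.7]
grip_width: 0.0122
gripper_force: 62.3
```

Call:
carry_out(
  targets=[
    [[1, -4.2, 29.5, 0, 0, 0, 1.475], [1, -4.2, 29.5, 0, 0, 0, 1.475], [1, -4.2, 29.5, 0, 0, 0, 1.475], [1, -4.2, 29.5, 0, 0, 0, 1.475], [1, -4.2, 29.5, 0, 0, 0, 1.475], [1, -4.2, 29.5, 0, 0, 0, 1.475], [1, -4.2, 29.5, 0, 0, 0, 1.475], [1, -4.2, 29.5, 0, 0, 0, 1.475], [1, -4.2, 29.5, 0, 0, 0, 1.475], [1, -4.2, 29.5, 0, 0, 0, 1.475]],
  ],
)

```text
clock: 39.0
tool_pos: [0.5892, -0.0042, 0.2636]
tool_rot: [-2.127, -2.305, 0.006]
contact_force: [0.5, -0.2, -2.0]
grip_width: 0.0123
gripper_force: 62.3
```

```bash
python3 -c "
from lid import *
go((.592,-.004,.27,3.5))"
```

```text
t 39.0 tcp [589.2  -4.2 263.6] yawy 4.59 zdir [-0.007  0.001 -1.   ] j6 1.37 w 12.3 F [ 0.5 -0.2 -2. ] 62.3
  shift [-0.    0.27 -0.64] turn [-0.007 -0.001  0.019]
```

Call:
carry_out(
  targets=[
    [[1, 0, 0, 0, 0, 0, 0], [1, 0, 0, 0, 0, 0, 0], [1, 0, 0, 4, 0, 0, 0], [1, 0, 0, 8, 0, 0, 0], [1, 0, 0, 8, 0, 0, 0], [1, 0, 0, 8, 0, 0, 0], [1, 0, 0, 8, 0, 0, 0]],
  ],
)

```text
clock: 39.7
tool_pos: [0.5926, -0.0051, 0.1912]
tool_rot: [2.121, 2.312, 0.006]
contact_force: [-0.3, -0.0, -1.0]
grip_width: 0.0123
gripper_force: 62.3
```

```bash
python3 -c "
from lid import *
go((.592,-.004,.15,3.5));cam('wrist','w10.png');cam('wrist');go((.592,-.004,.15,3.5))"
```

```text
t 39.7 tcp [592.6  -5.1 191.2] yawy 4.94 zdir [ 0.006 -0.    -1.   ] j6 1.36 w 12.3 F [-0.3 -0.  -1. ] 62.3
  shift [ 0.12 -0.08  4.12] turn [0.006 0.001 0.025]
t 39.8 tcp [593.3  -5.1 192.2] yawy 4.92 zdir [ 0.008 -0.001 -1.   ] j6 1.36 w 12.1 F [-0.7  0.1 -1.1] 62.3
  shift [ 0.13 -0.15  4.22] turn [0.008 0.001 0.025]
```

View pics/w10.png

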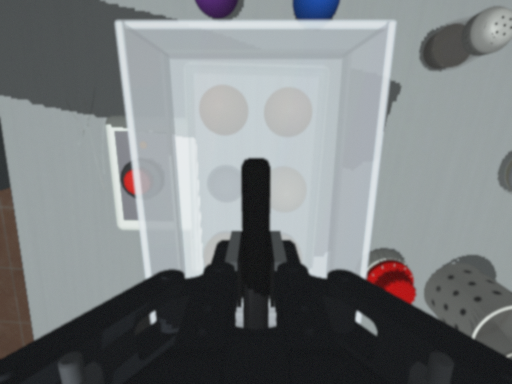

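The lid is held over the boiler with the eggs visible through it, and the handle is centred at column 256. The yaw needs 0.025 rad more.

Call:
carry_out(
  targets=[
    [[1, 0.1, -0.1, 0, 0, 0, 0.025], [1, 0.1, -0.1, 0, 0, 0, 0.025], [1, 0.1, -0.1, 2, 0, 0, 0.025], [1, 0.1, -0.1, 4, 0, 0, 0.025], [1, 0.1, -0.1, 4.9, 0, 0, 0.025], [1, 0.1, -0.1, 4.9, 0, 0, 0.025], [1, 0.1, -0.1, 4.9, 0, 0, 0.025]],
  ],
)

```text
clock: 40.5
tool_pos: [0.5899, -0.0039, 0.1395]
tool_rot: [2.153, 2.287, 0.001]
contact_force: [0.2, 0.6, -2.1]
grip_width: 0.0127
gripper_force: 62.2
```

```bash
python3 -c "
from lid import *
go((.592,-.004,.124,3.5));w=cam('wrist');handle(w,.15);go((.592,-.004,.124,3.5))"
```

```text
t 40.5 tcp [589.9  -3.9 139.5] yawy 3.47 zdir [ 0.001  0.    -1.   ] j6 1.39 w 12.7 F [ 0.2  0.6 -2.1] 62.2
  shift [-0.03  0.21  1.55] turn [ 0.001 -0.    -0.   ]
t 40.5 tcp [590.3  -3.9 140. ] yawy 3.47 zdir [ 0.002  0.    -1.   ] j6 1.39 w 12.0 F [ 0.3 -0.1 -2. ] 62.2
  shift [-0.02  0.17  1.6 ] turn [ 0.002  0.    -0.001]
```

Call:
carry_out(
  targets=[
    [[1, 0, 0.15, 0, 0, 0, 0], [1, 0, 0.15, 0.4, 0, 0, 0], [1, 0, 0.15, 0.8, 0, 0, 0], [1, 0, 0.15, 1.2, 0, 0, 0], [1, 0, 0.15, 1.4, 0, 0, 0], [1, 0, 0.15, 1.4, 0, 0, 0]],
  ],
)

```text
clock: 41.15
tool_pos: [0.5909, -0.0038, 0.1246]
tool_rot: [-2.153, -2.287, -0.0]
contact_force: [-0.7, -0.8, -1.3]
grip_width: 0.0124
gripper_force: 62.3
```

```bash
python3 -c "
from lid import *
go((.592,-.004,.124,3.5))"
```

```text
t 41.1 tcp [590.9  -3.8 124.6] yawy 3.46 zdir [-0.  0. -1.] j6 1.39 w 12.4 F [-0.7 -0.8 -1.3] 62.3
  shift [-0.03  0.11  0.06] turn [-0.    -0.    -0.001]
```

Call:
carry_out(
  targets=[
    [[1, 0, 0, 0.2, 0, 0, 0], [1, 0, 0, 0.4, 0, 0, 0], [1, 0, 0, 0.4, 0, 0, 0]],
  ],
)

```text
clock: 41.45
tool_pos: [0.591, -0.0038, 0.1245]
tool_rot: [2.152, 2.286, 0.002]
contact_force: [-6.1, 0.8, 11.4]
grip_width: 0.0121
gripper_force: 64.0
```

```bash
python3 -c "
from lid import *
go()"
```

```text
t 41.5 tcp [591.   -3.8 124.5] yawy 3.47 zdir [ 0.002 -0.    -1.   ] j6 1.39 w 12.1 F [-6.1  0.8 11.4] 64.0
```

It makes contact at the predicted seat height, so I'll release and lift.

Call:
carry_out(
  targets=[
    [[-1, 0, 0, 0.3, 0, 0, 0], [-1, 0, 0, 0.2, 0, 0, 0], [-1, 0, 0, 0, 0, 0, 0], [-1, 0, 0, 0, 0, 0, 0], [-1, 0, 0, -1, 0, 0, 0], [-1, 0, 0, -4, 0, 0, 0], [-1, 0, 0, -8, 0, 0, 0], [-1, 0, 0, -12, 0, 0, 0], [-1, 0, 0, -12, 0, 0, 0], [-1, 0, 0, -12, 0, 0, 0]],
  ],
)

```text
clock: 42.45
tool_pos: [0.5922, -0.0039, 0.2432]
tool_rot: [2.151, 2.285, 0.005]
contact_force: [0.2, -0.3, -1.1]
grip_width: 0.0855
gripper_force: 0.0
```

```bash
python3 -c "
from lid import *
w=cam('wrist','w11.png');go((.468,-.0135,.15,93.5));handle(w,.14);cam('scene','s11.png')
f=w['frame'].astype(int);m=(f[...,0]>150)&(f[...,1]<80);m[:,:100]=0;m[:,220:]=0
v,u=np.nonzero(m);print('button',len(u),onz(w,(u.min()+u.max())/2,(v.min()+v.max())/2,.036))
i=cv2.imread('pics/s11.png');j=cv2.imread('pics/w11.png')
cv2.imwrite('pics/both.png',np.hstack([cv2.resize(i[120:270,180:380],(400,300)),cv2.resize(j,(400,300))]))"
```

```text
t 42.5 tcp [591.3  -3.8 241.1] yawy 3.47 zdir [ 0.001  0.    -1.   ] j6 1.39 w 85.1 F [-0.4 -0.  -0. ] 0.0
  shift [ -0.22 -12.38   9.1 ] turn [ 1.000e-03  1.000e-03 -1.571e+00]
handle 591.3 -3.6 size 11.6 96.0 ang 3.74
button 364 [ 0.46727572 -0.01540987  0.036     ]
```

View pics/both.png

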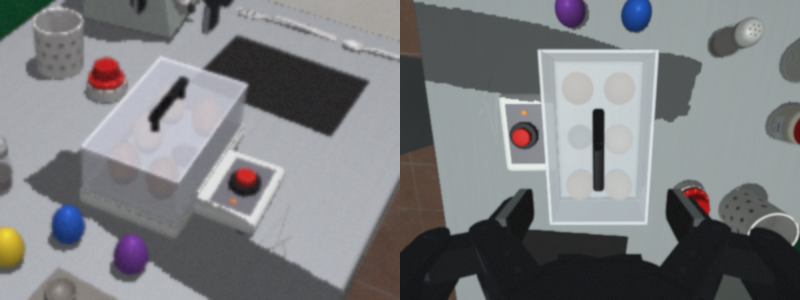

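The lid is home, with the handle within 1 mm of where it started and all eggs under it. The button is near (0.470, -0.0145). I'll go there with the fingers shut and the wrist camera turned away from the lid.

Call:
carry_out(
  targets=[
    [[1, -0.3, -12.2, 0, 0, 0, -1.571], [1, -0.3, -12.2, 0, 0, 0, -1.571], [1, -0.3, -12.2, 0, 0, 0, -1.571], [1, -0.3, -12.2, 0, 0, 0, -1.571], [1, -0.3, -12.2, 0, 0, 0, -1.571], [1, -0.3, -12.2, 0, 0, 0, -1.571], [1, -0.3, -12.2, 0, 0, 0, -1.571], [1, -0.3, -12.2, 0, 0, 0, -1.571], [1, -0.3, -12.2, 0, 0, 0, -1.571], [1, -0.3, -12.2, 0, 0, 0, -1.571]],
  ],
)

```text
clock: 43.55
tool_pos: [0.4683, -0.014, 0.2385]
tool_rot: [-0.007, -3.138, -0.002]
contact_force: [0.2, 0.1, -0.4]
grip_width: -0.0001
gripper_force: 0.0
```

Call:
carry_out(
  targets=[
    [[1, 0, 0, 0, 0, 0, 0], [1, 0, 0, 0, 0, 0, 0], [1, 0, 0, 0, 0, 0, 0]],
  ],
)

```text
clock: 43.85
tool_pos: [0.4691, -0.0141, 0.2399]
tool_rot: [-0.019, -3.14, -0.001]
contact_force: [0.5, -0.4, 0.2]
grip_width: 0.0
gripper_force: 0.0
```

```bash
python3 -c "
from lid import *
go((.47,-.0145,.06,93.5));t=cam('wrist')
f=t['frame'].astype(int);m=((f[...,0]>130)&(f[...,1]<80)).astype(np.uint8)
n,l,s,c=cv2.connectedComponentsWithStats(m)
for k in range(1,n):
  if s[k,4]>60: print(s[k],c[k],onz(t,*c[k],.036),onz(t,*c[k],.045))"
```

```text
t 43.9 tcp [469.1 -14.1 239.9] yawy 89.29 zdir [-0.001  0.001 -1.   ] j6 -0.16 w 0.0 F [ 0.5 -0.4  0.2] 0.0
  shift [-0.12 -0.05 17.99] turn [ 0.001 -0.001 -0.073]
[246 167  23  23 428] [257.15420561 177.89719626] [ 0.47451772 -0.01258764  0.036     ] [ 0.47260811 -0.01261271  0.045     ]
[399 222  14  14 110] [405.92727273 228.52727273] [0.54456291 0.18179192 0.036     ] [0.54083928 0.17673284 0.045     ]
```

Call:
carry_out(
  targets=[
    [[1, -0.1, 0, 4, 0, 0, -0.073], [1, -0.1, 0, 8, 0, 0, -0.073], [1, -0.1, 0, 12, 0, 0, -0.073], [1, -0.1, 0, 16, 0, 0, -0.073], [1, -0.1, 0, 18, 0, 0, -0.073], [1, -0.1, 0, 18.8, 0, 0, -0.073], [1, -0.1, 0, 18.8, 0, 0, -0.073], [1, -0.1, 0, 18.8, 0, 0, -0.073]],
  ],
)

```text
clock: 44.7
tool_pos: [0.4717, -0.0143, 0.0542]
tool_rot: [-0.098, 3.137, -0.0]
contact_force: [0.1, 0.1, 0.8]
grip_width: 0.0002
gripper_force: 0.0
```

```bash
python3 -c "
from lid import *
go((.47,-.014,.04,93.5))"
```

```text
t 44.7 tcp [471.7 -14.3  54.2] yawy 93.58 zdir [ 0.003 -0.    -1.   ] j6 -0.24 w 0.2 F [0.1 0.1 0.8] 0.0
  shift [0.17 0.04 1.42] turn [-0.     0.003  0.001]
```

Call:
carry_out(
  targets=[
    [[1, 0, 0, 0.4, 0, 0, 0], [1, 0, 0, 0.8, 0, 0, 0], [1, 0, 0, 1.0, 0, 0, 0], [1, 0, 0, 1.0, 0, 0, 0]],
  ],
)

```text
clock: 45.1
tool_pos: [0.4727, -0.0145, 0.0443]
tool_rot: [-0.098, 3.135, -0.001]
contact_force: [2.7, -0.0, 5.0]
grip_width: 0.0
gripper_force: 2.3
```

```bash
python3 -c "
from lid import *
go((.47,-.014,.04,93.5))"
```

```text
t 45.1 tcp [472.7 -14.5  44.3] yawy 93.59 zdir [ 0.005 -0.    -1.   ] j6 -0.24 w 0.0 F [ 2.7 -0.   5. ] 2.3
  shift [0.26 0.07 0.43] turn [-0.001  0.005  0.002]
```

Call:
carry_out(
  targets=[
    [[1, 0, 0, 0.2, 0, 0, 0], [1, 0, 0, 0.4, 0, 0, 0], [1, 0, 0, 0.6, 0, 0, 0], [1, 0, 0, 0.6, 0, 0, 0]],
  ],
)

```text
clock: 45.5
tool_pos: [0.4729, -0.0145, 0.0436]
tool_rot: [-0.099, 3.134, -0.002]
contact_force: [-8.6, 1.3, 29.2]
grip_width: 0.0
gripper_force: 14.8
```

```bash
python3 -c "
from lid import *
go((.47,-.014,.04,93.5))"
```

```text
t 45.5 tcp [472.9 -14.5  43.6] yawy 93.6 zdir [ 0.006 -0.001 -1.   ] j6 -0.24 w 0.0 F [-8.6  1.3 29.2] 14.8
  shift [0.29 0.07 0.36] turn [-0.001  0.006  0.002]
```

Call:
carry_out(
  targets=[
    [[1, 0, 0, -0.7, 0, 0, 0], [1, 0, 0, -0.7, 0, 0, 0]],
  ],
)

```text
clock: 45.7
tool_pos: [0.4726, -0.0145, 0.0463]
tool_rot: [-0.098, 3.135, -0.001]
contact_force: [3.7, 0.3, 2.9]
grip_width: 0.0
gripper_force: 1.8
```

Call:
carry_out(
  targets=[
    [[1, 0, 0, -0.2, 0, 0, 0], [1, 0, 0, -0.2, 0, 0, 0]],
  ],
)

```text
clock: 45.9
tool_pos: [0.4712, -0.0142, 0.0461]
tool_rot: [-0.098, 3.138, 0.0]
contact_force: [2.9, 0.4, 3.4]
grip_width: -0.0002
gripper_force: 1.8
```

Call:
carry_out(
  targets=[
    [[1, 0, 0, -0.2, 0, 0, 0], [1, 0, 0, -0.2, 0, 0, 0]],
  ],
)

```text
clock: 46.1
tool_pos: [0.4702, -0.0141, 0.0475]
tool_rot: [0.098, -3.139, -0.001]
contact_force: [2.6, -0.3, 3.5]
grip_width: 0.0
gripper_force: 1.4
```

Call:
carry_out(
  targets=[
    [[1, 0, 0, -0.2, 0, 0, 0], [1, 0, 0, -0.2, 0, 0, 0]],
  ],
)

```text
clock: 46.3
tool_pos: [0.4696, -0.014, 0.0492]
tool_rot: [0.098, -3.138, -0.001]
contact_force: [1.6, -0.4, 2.0]
grip_width: -0.0003
gripper_force: 0.9
```

Call:
carry_out(
  targets=[
    [[1, 0, 0, -2, 0, 0, 0], [1, 0, 0, -6, 0, 0, 0], [1, 0, 0, -11, 0, 0, 0], [1, 0, 0, -16, 0, 0, 0], [1, 0, 0, -18, 0, 0, 0], [1, 0, 0, -18, 0, 0, 0], [1, 0, 0, -18, 0, 0, 0]],
  ],
)

```text
clock: 47.0
tool_pos: [0.4696, -0.014, 0.2285]
tool_rot: [0.099, -3.138, -0.001]
contact_force: [0.2, 0.1, -0.5]
grip_width: -0.0001
gripper_force: 0.0
```

```bash
python3 -c "
from lid import *
go((.592,-.004,.24,3.5));t=cam('wrist')
f=t['frame'].astype(int);m=((f[...,0]>130)&(f[...,1]<80)).astype(np.uint8)
n,l,s,c=cv2.connectedComponentsWithStats(m)
for k in range(1,n):
  if s[k,4]>60: print(s[k],c[k],onz(t,*c[k],.045))
handle(cam('top'),.14,(235,180,310,215));handle(t,.14)"
```

```text
t 47.0 tcp [469.6 -14.  228.5] yawy 93.6 zdir [-0.003  0.001 -1.   ] j6 -0.24 w -0.1 F [ 0.2  0.1 -0.5] 0.0
  shift [-12.27   0.23  -1.18] turn [-1.000e-03 -3.000e-03  1.573e+00]
[246 168  24  24 455] [257.07912088 179.57802198] [ 0.47239618 -0.01237569  0.045     ]
[398 237  14  13  96] [404.60416667 242.53125   ] [0.54107893 0.17716585 0.045     ]
```

The force faded over about 6 mm as the tool rose, so the button made its full stroke and came back. I'll check the lid once more before handing in.

Call:
carry_out(
  targets=[
    [[1, -4, 0, -3, 0, 0, 0], [1, -8, 0, -5, 0, 0, 0], [1, -12, 0, -5, 0, 0, 0], [1, -12, 0, -5, 0, 0, 0], [1, -12, 0, -5, 0, 0, 0], [1, -12, 0, -5, 0, 0, 0]],
  ],
)

```text
clock: 47.7
tool_pos: [0.5889, -0.0065, 0.2785]
tool_rot: [0.098, -3.137, -0.001]
contact_force: [-0.3, -0.2, -0.5]
grip_width: 0.0001
gripper_force: 0.0
```

```bash
python3 -c "
from lid import *
go();t=cam('wrist');handle(t,.14);handle(t,.14,(150,60,370,230))
print('expected centre px',proj(t,(.5913,-.0036,.14)))
f=t['frame'];v,u=np.nonzero((f.max(2)<70)[100:225,150:370]);print(u.min()+150,u.max()+150,v.min()+100,v.max()+100)"
```

```text
t 47.7 tcp [588.9  -6.5 278.5] yawy 93.6 zdir [-0.003  0.001 -1.   ] j6 -0.19 w 0.1 F [-0.3 -0.2 -0.5] 0.0
handle 588.5 -4.9 size 14.7 95.4 ang 3.62
handle 588.5 -4.9 size 14.7 95.4 ang 3.62
expected centre px [258.63490675 188.75461337]
211 304 179 193
```

```bash
python3 -c "
from plant import robot
print(robot.hand_in())"
```

```text
the job is handed in; nothing more can be done
None
```

The job is handed in; I got no verdict back, but by my checks all five eggs are seated upright in the boiler, the lid is home, and the start button was pressed right down and released, at 47.7 s on the robot's clock.

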